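# Bridge the dividing jig and index it to the third stop

### The arm

A 6-joint arm with a two-finger parallel gripper is mounted at the origin on a cart in front of the work surface, level with it; the furniture and walls round the work are solid. World frame = base frame: x ahead of the robot, y to its left, z up, the work surface at z = 0. Lengths are in m, angles in rad, forces in N, time in s.
With the tool pointing down it reaches from about 0.225 to 0.875 m from the base axis. Payload 3.4 kg.
Tool frame: the origin (TCP) lies between the finger pads; the fingertips stand 19 mm ahead of it and the grasp point (between the pads) is the TCP (manip.tip_reach is the distance from the TCP to the fingertips, in m); z points along the fingers, x is the direction in which the jaws open and shut, and the axes are right-handed (so a half turn about z gives the same grasp; the last joint's range is limited). The gripper opens to 85 mm and grips with 20 to 120 N. Pads are 22 mm wide; open, the fingers measure 114 mm over their backs; the gripper's body (76 mm by 85 mm) begins 54 mm behind the grasp point. The pads swing forward as they close: fully open they stand 13 mm farther back than shut.
Start: joints at [-1.309, 0.276, 1.505, -0, 1.361, -0.121], TCP at [0.215, -0.533, 0.212] pointing down, gripper open.
Joint ranges: [-2.89, 2.89], [-0.75, 2.08], [0.22, 2.7], [-1.18, 4.32], [0.11, 2.71], [-2.7, 2.7]. Speed limits (rad/s): [2.57, 2.57, 3.14, 3.14, 3.14, 3.14].

### API

Orientations are given as a unit quaternion [w, x, y, z].
In Python, from rig import manip gives the robot as it stands.
- The arm moves only by the tool send_rows, never from a script. Its arguments are lists of equal length, an entry for each row: "delta_pos": the shift along the tool's x, y, z normalised to -1 to 1, where 1 is 40 cm, a list of three; "angular": the turn, a rotation vector about the tool's x, y, z normalised to -1 to 1, where 1 is 0.08 rad, a list of three. A call has 1 to 5 rows; each row shifts and turns the commanded pose from where the row before left it, along the tool's axes as they then stand; what a row does not reach is not made up. A row lasts 1/12 s, in which the tool goes at most 41.7 mm and 7.16 degrees, less where a joint would pass 70% of its speed; a pose out of reach is approached as far as the arm can. A call with a number of a shift or a turn outside -1 to 1 is refused whole. A call with a gripper value outside its range is refused whole. "hand" is the finger opening in mm, from 0 to 85.4, set as the call begins (left out, the last holds). The fingers move at their own pace and stop on an object; "squeeze" is the grip in N (left out, the last holds). Time passes only in rows, so rows that do not move let the fingers close. It gives the time, the measured TCP pose, the force and the opening at its end, in the units of the state.
- manip.get_state(): the state, without advancing time (a new reading comes with each control period).
- manip.get_image(name): name is "scene" or "top"; returns the picture (384x512x3 uint8, blue, green, red); there is no depth.
- manip.calibration(name): a dict with "fx", "fy", "cx", "cy" (pixels), "k1" (the pictures are not rectified: a ray, as slopes to the right and down, at radius r is drawn at 1 + k1 r^2 times it, then the intrinsics apply), "camera_from_world" (4x4, takes a point from world to camera coordinates). Camera axes: x right, y up, looking along -z (the intrinsics and any distortion apply to the point x, -y, -z); pixel columns grow to the right and rows downward; lengths in m; the calibration is good to about 2 mm. A picture is of the moment at which its call begins. calibration takes no time and is no camera call.
- manip.sign_off(): hands the job in, once; it reports no verdict.
The state is a dict: "clock": time; "qpos": joint angles; "qd": joint speeds; "effort": joint torques, N m; "position": TCP position; "ee_rot": TCP orientation; "contact_force": force on the tool from outside, world axes, zero at the start; "moment": the same for the moment, N m; "width": finger opening in m.
Only numpy, scipy, OpenCV 4.12 (cv2) and the standard library are available. Lean on these libraries where they do the work, as an engineer would, in place of code of your own. Each camera call takes 0.05 s, during which the arm holds its last target.

### The job

Get the dividing jig ready to scribe the heel lift: lay the steel guide bar across the two notched rests so that it bridges the heel lift, centred and flat in both, and let go of it. Then turn the jig's black index knob clockwise by its handle, counting the clicks, to the third stop and not past it, and finish still gripping the handle there with the knob seated in that third click and the bar undisturbed. Leave the other things on the bench where they are.

Things in the scene. Friction and masses are not known exactly. Their poses are not given: they have to be found in the camera images.
- jig: Fixed dividing jig: grey base plate 190 (x) x 210 (y) x 12 mm, origin at the centre of its underside. In its frame a round platter (94 mm) carrying a brown leather heel lift (fixed; top 41 mm above the bench; turns with the knob) is centred at y = +60 mm and the index knob at y = -60 mm. The bar's two dark steel rests stand beside the platter at x = -75 and +75 mm, y = +60 mm.
- rest_mid (a point): Midpoint between the two rests, at the height of their notch floors (47 mm above the bench), axes as the jig: the bar belongs with its origin here and its long axis along the jig's x (either way round). Each rest is 22 mm long in x with a notch 30 mm wide in y; its 8 mm thick cheeks rise 11 mm above the floor.
- guide_bar: Loose steel guide bar 180 (x) x 24 (y) x 8 mm, about 0.15 to 0.31 kg, lying flat on the bench; origin at the centre of its underside, x along its length. On top at its middle stands a red finger rail 70 mm long (x), 12 mm wide (y), from z = 8 to z = 28 mm: pinch this across y.
- index_knob (a joint): Knob angle in rad, growing clockwise seen from above, range 0 to 1.70. Starts between 0 and 0.2, where it turns freely. A spring plunger riding over pins makes V-shaped stops: first 0.60, second 0.95, third 1.30, one more at 1.65; crests at 0.425, 0.775, 1.125, 1.475. A click takes about 0.1 N m; a stop draws a free knob to within 0.02 of its centre from 0.1 rad either side. It stays where left.
- knob_handle: Black bar grip on the index knob: 44 mm long (own x), 14 mm thick (y), its top 69 mm above the bench, on a 34 mm disc (top 36 mm above the bench). Origin on the knob's axis, 30 mm above the bench; axes parallel to the jig's at joint value 0. Pinch the 14 mm from above. A white line at its -x end is the pointer; 1, 2 and 3 white dots on the base show where it points at the three stops.
- knob_top (a point): Centre of the top face of the knob handle, on the knob's axis, 69 mm above the bench.
- edge_plane: Bystander, to be left alone: small blue-and-black plane, 28x58x20 mm; origin at the centre of its underside.
- tack_tin: Bystander, to be left alone: closed dark green tin, 73x100x29 mm; origin at the centre of its underside.
- wax: Bystander, to be left alone: amber lump of beeswax, 38x53x24 mm; origin at the centre of its underside.
- spool: Bystander, to be left alone: cream thread spool, 48 mm across, 52 mm tall; origin at the centre of its underside.
- nippers: Bystander, to be left alone: steel nippers, 48x168x14 mm, lying flat; origin at the centre of its underside.

How it is judged:
On the way, in this order (a step that is already met when the one before it is completed fails the run):
1. the guide bar lies flat in both rests, centred, let go and at rest, with the knob not yet clicked (x of guide_bar in the frame of rest_mid between -0.01 and 0.01 m and y of guide_bar in the frame of rest_mid between -0.005 and 0.005 m and z of guide_bar in the frame of rest_mid between -0.003 and 0.003 m and angle between the x axis of guide_bar and the x axis of jig, either way round below 0.06 rad and angle between guide_bar's own z axis and vertical below 0.04 rad and contact force between guide_bar and jig above 0.5 N and contact force between the fingers and guide_bar below 0.3 N and linear speed of guide_bar below 0.02 m/s and value of joint index_knob below 0.4 rad), for 0.2 s.
2. the knob has been turned into the first click by its handle, the bar in place (x of guide_bar in the frame of rest_mid between -0.01 and 0.01 m and y of guide_bar in the frame of rest_mid between -0.005 and 0.005 m and z of guide_bar in the frame of rest_mid between -0.003 and 0.003 m and angle between the x axis of guide_bar and the x axis of jig, either way round below 0.06 rad and angle between guide_bar's own z axis and vertical below 0.04 rad and contact force between guide_bar and jig above 0.5 N and value of joint index_knob above 0.5 rad and contact force between the fingers and knob_handle above 1 N).
At the end, for the whole second after the job is handed in: Bar in both rests (within 10 mm along, 5 mm across, 3 mm in height of the midpoint; level within 0.04 rad, aligned within 0.06 rad), untouched, at rest; fingers grip the knob handle (over 2 N), knob still and within 0.10 rad of the third stop (1.30) (x of guide_bar in the frame of rest_mid between -0.01 and 0.01 m and y of guide_bar in the frame of rest_mid between -0.005 and 0.005 m and z of guide_bar in the frame of rest_mid between -0.003 and 0.003 m and angle between the x axis of guide_bar and the x axis of jig, either way round below 0.06 rad and angle between guide_bar's own z axis and vertical below 0.04 rad and contact force between guide_bar and jig above 0.5 N and contact force between the fingers and guide_bar below 0.3 N and linear speed of guide_bar below 0.02 m/s and value of joint index_knob between 1.2 and 1.4 rad and velocity of joint index_knob between -0.1 and 0.1 rad/s and contact force between the fingers and knob_handle above 2 N); the arm keeps its last pose, push and grip.
It fails at once if the knob goes past the third stop into the next crest (value of joint index_knob above 1.47 rad).
It fails at once if a bystander is moved more than 30 mm (distance of any of edge_plane, tack_tin, wax, spool, nippers from where it was at the start of the episode above 0.03 m).
It also fails if it takes over 48 s, if anything falls off the work surface, if the arm or the gripper's body presses on something with over 40 N, if the wrist force passes 120 N, or if a joint passes its speed limit or range.

## Working session

There is one attempt and no reset: what is moved stays moved. The work goes in short steps, Python scripts to look and compute and a tool call to move; the robot and the scene stay as the last step left them, time stands still between calls to the robot, and variables do not carry over. Pictures are saved under pics/ and viewed, and the job is handed in when it is done.

Besides the shell and the picture viewer there is one more tool, called as name(argument=value, ...), one argument or row to a line, values as JSON. send_rows: Moves the arm, as the interface text tells. Scaled input: -1 to 1 covers 40 cm each way for a shift and 0.08 rad each way for a turn. Its arguments: {"type":"object","properties":{"delta_pos":{"type":"array","items":{"type":"array","items":{"type":"number"}}},"angular":{"type":"array","items":{"type":"array","items":{"type":"number"}}},"hand":{"type":"number"},"squeeze":{"type":"number"}},"required":["delta_pos","angular"]}

```bash
ls; mkdir -p pics
python3 - <<'E'
from rig import manip
import cv2
for n in("scene","top"):
    cv2.imwrite(f"pics/{n}0.png",manip.get_image(n)); c=manip.calibration(n); print(n,c)
print(manip.get_state())
E
```

```text
pics
scene {'fx': 395.6013303117818, 'fy': 395.6013303117818, 'cx': 245.66441632218212, 'cy': 190.4707389441768, 'k1': -0.13404995629073263, 'camera_from_world': array([[-0.49937375, -0.86629996,  0.01225727,  0.25337163],
       [ 0.59763611, -0.33419222,  0.72879808, -0.42518173],
       [-0.62726146,  0.37126802,  0.68461896, -0.94912232],
       [ 0.        ,  0.        ,  0.        ,  1.        ]])}
top {'fx': 466.5002239597994, 'fy': 466.5002239597994, 'cx': 256.6785124766273, 'cy': 191.2262767361922, 'k1': 0.05561601730747758, 'camera_from_world': array([[-0.08589145, -0.99630065,  0.00276994, -0.0043727 ],
       [ 0.97409093, -0.08339228,  0.21022032, -0.55340922],
       [-0.20921165,  0.0207543 ,  0.97765011, -1.38607725],
       [ 0.        ,  0.        ,  0.        ,  1.        ]])}
{'clock': 0.1, 'qpos': array([-1.30903357e+00,  2.76539743e-01,  1.50601780e+00,  3.98266175e-06,
        1.36070046e+00, -1.20998331e-01]), 'qd': array([ 0.00123536, -0.00051796, -0.00031615,  0.00252253, -0.00038114,
        0.00037776]), 'effort': array([ 2.63049595e-03, -4.17699552e+01, -2.46405602e+01, -1.58150156e-04,
        5.81826404e-03,  6.65164350e-06]), 'position': array([ 0.21461787, -0.53289873,  0.21111719]), 'ee_rot': array([-5.47395939e-04,  8.28698212e-01, -5.59695078e-01, -6.27461207e-04]), 'contact_force': array([ 0.31729457,  0.11933171, -0.09309955]), 'moment': array([ 0.04964437, -0.03105287,  0.00680032]), 'width': 0.08555116178025217}
```

View pics/scene0.png

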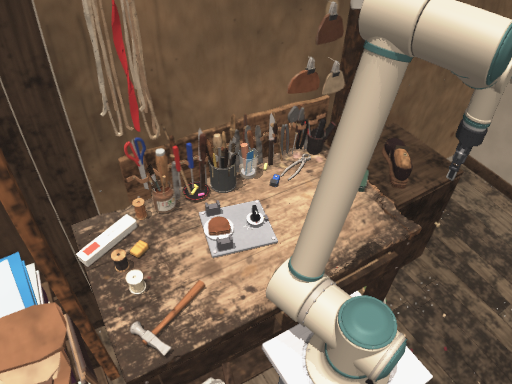

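View pics/top0.png

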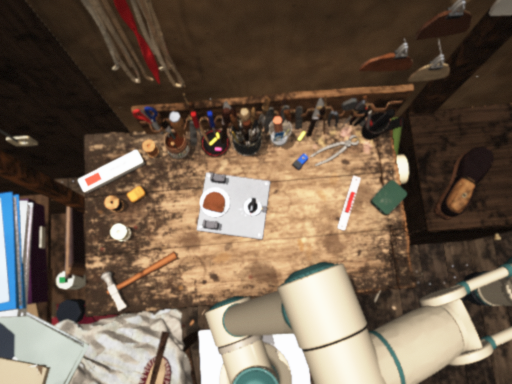

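```bash
cat > h.py <<'E'
from rig import manip
import cv2, numpy as np
def K(c): return np.array([[c['fx'],0,c['cx']],[0,c['fy'],c['cy']],[0,0,1.]])
def proj(n,P):
    c=manip.calibration(n);T=np.array(c['camera_from_world']);P=np.atleast_2d(P)
    q=P@T[:3,:3].T+T[:3,3]; x=q[:,0]/-q[:,2]; y=-q[:,1]/-q[:,2]; f=1+c['k1']*(x*x+y*y)
    return np.c_[c['cx']+c['fx']*x*f,c['cy']+c['fy']*y*f]
def unproj(n,uv,z):
    c=manip.calibration(n);T=np.array(c['camera_from_world']);uv=np.atleast_2d(np.array(uv,float))
    r=cv2.undistortPoints(uv.reshape(-1,1,2),K(c),np.array([c['k1'],0,0,0,0])).reshape(-1,2)
    d=np.c_[r[:,0],-r[:,1],-np.ones(len(r))]@T[:3,:3]
    o=-T[:3,:3].T@T[:3,3]
    return o+d*((z-o[2])/d[:,2])[:,None]
def crop(im,x0,y0,x1,y1,s,f):
    cv2.imwrite(f,cv2.resize(im[y0:y1,x0:x1],None,fx=s,fy=s,interpolation=cv2.INTER_CUBIC))
E
python3 - <<'E'
from h import *
t=cv2.imread('pics/top0.png'); s=cv2.imread('pics/scene0.png')
crop(t,190,165,280,245,8,'pics/t_jig.png')
crop(t,320,165,420,240,8,'pics/t_bar.png')
crop(s,190,190,285,260,8,'pics/s_jig.png')
E
```

```text
(no output)
```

View pics/t_jig.png

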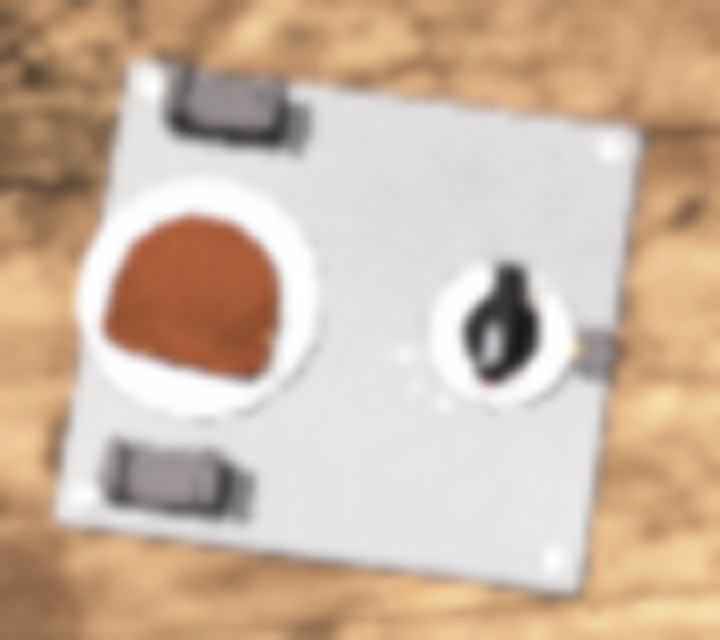

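View pics/t_bar.png

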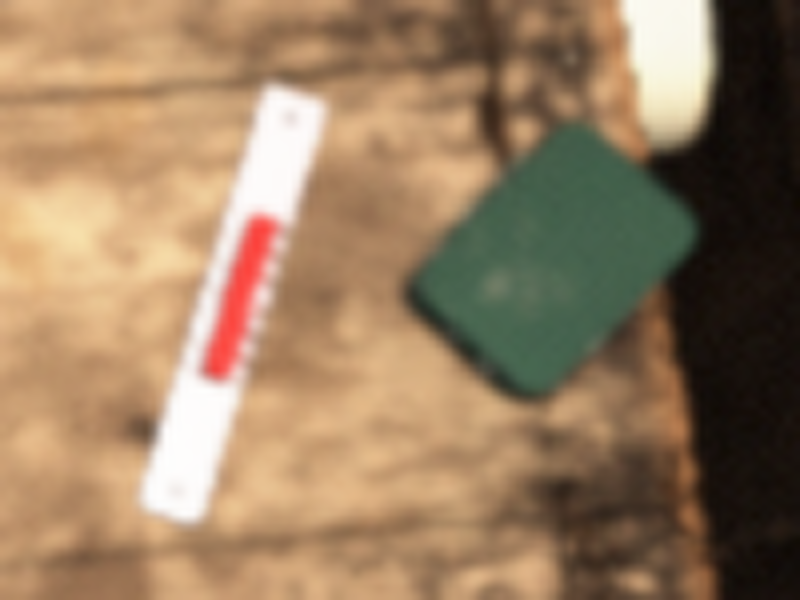

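View pics/s_jig.png

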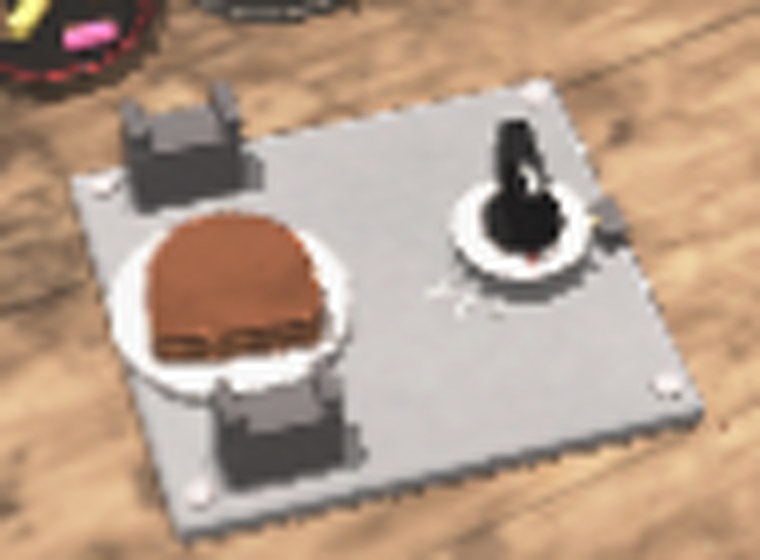

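```bash
cat >> h.py <<'E'
from scipy.optimize import least_squares
def un(p,x0,y0,s): return (np.array(p,float)+.5)/s-.5+[x0,y0]
def fit(obs,guess):
    # obs list of (cam, local pts Nx3, uv Nx2)
    def f(q):
        c,s=np.cos(q[2]),np.sin(q[2]);R=np.array([[c,-s,0],[s,c,0],[0,0,1]])
        return np.concatenate([(proj(n,np.array(L)@R.T+[q[0],q[1],0])-uv).ravel() for n,L,uv in obs])
    r=least_squares(f,guess); return r.x,f(r.x).reshape(-1,2)
E
python3 - <<'E'
from h import *
J=[(.095,.105,.012),(.095,-.105,.012),(-.095,-.105,.012),(-.095,.105,.012)]
tj=un([(133,65),(640,128),(578,590),(58,520)],190,165,8)
sj=un([(72,180),(548,85),(702,412),(182,530)],190,190,8)
print(unproj('top',tj,.012),unproj('scene',sj,.012))
for o in ([('top',J,tj)],[('scene',J,sj)],[('top',J,tj),('scene',J,sj)]):
    x,r=fit(o,[.5,.1,0]); print(x,'\n',r.round(2).tolist())
B=[(.09,.012,.008),(.09,-.012,.008),(-.09,-.012,.008),(-.09,.012,.008)]
R=[(.035,.006,.028),(.035,-.006,.028),(-.035,-.006,.028),(-.035,.006,.028)]
tb=un([(268,84),(328,102),(205,522),(142,505)],320,165,8)
tr=un([(252,213),(280,218),(232,380),(203,376)],320,165,8)
for o in ([('top',B,tb)],[('top',R,tr)],[('top',B,tb),('top',R,tr)]):
    x,r=fit(o,[.5,-.2,0]); print(x,'\n',r.round(2).tolist())
E
```

```text
[[ 0.63582487  0.10422773  0.012     ]
 [ 0.59243882 -0.09701682  0.012     ]
 [ 0.40944464 -0.05578501  0.012     ]
 [ 0.45440942  0.14510879  0.012     ]] [[ 0.63642994  0.10501937  0.012     ]
 [ 0.58829759 -0.09515244  0.012     ]
 [ 0.40579747 -0.05386216  0.012     ]
 [ 0.45322527  0.14588233  0.012     ]]
[ 0.52315346  0.02412967 -0.21885096] 
 [[-0.61, -0.81], [0.59, -0.25], [0.67, 0.53], [-0.66, 0.44]]
[ 0.5213515   0.02508451 -0.22579493] 
 [[-0.44, -0.07], [0.52, -0.72], [0.67, -0.14], [-0.7, 0.59]]
[ 0.52249069  0.02447736 -0.22184898] 
 [[-0.6, -0.69], [0.58, 0.07], [0.48, 0.83], [-0.83, 0.54], [-0.51, -0.25], [0.35, -1.05], [0.7, -0.59], [-0.53, 0.32]]
[ 0.50126341 -0.34327985 -0.40585958] 
 [[0.15, -0.07], [-0.15, -0.05], [-0.26, 0.19], [0.26, -0.08]]
[ 0.49936619 -0.34125883 -0.40499263] 
 [[-0.06, -0.5], [0.11, 0.05], [0.02, 0.57], [-0.06, -0.13]]
[ 0.50030405 -0.34225658 -0.40570411] 
 [[-0.13, 0.24], [-0.43, 0.27], [-0.54, 0.52], [-0.02, 0.25], [0.22, -0.81], [0.39, -0.27], [0.29, 0.24], [0.21, -0.45]]
```

```bash
cat >> h.py <<'E'
from scipy.spatial.transform import Rotation as Ro
def pose():
    s=manip.get_state(); q=s['ee_rot']; R=Ro.from_quat([q[1],q[2],q[3],q[0]]).as_matrix()
    return np.array(s['position']),R,np.arctan2(R[1,0],R[0,0])
def plan(target,head,n):
    """n rows, straight line; world shift equal per row, heading turn equal per row"""
    p,R,a=pose(); d=(np.array(target)-p)/n
    da=(head-a)
    da=(da+np.pi)%(2*np.pi)-np.pi
    print('pos',p.round(4),'head',a.round(4),'tilt',R[:,2].round(4),'dist',(d*n).round(4),'dhead',round(da,4))
    for i in range(n):
        h=a+da*i/n; t=np.array([[np.cos(h),np.sin(h),0],[np.sin(h),-np.cos(h),0],[0,0,-1]])@d
        print((t/.4).round(4).tolist(), [0,0,round(-da/n/.08,4)])
E
python3 - <<'E'
from h import *
print(manip.tip_reach)
print(unproj('top',un([(573,120),(700,225),(540,395),(410,290)],320,165,8),.029))
p,R,a=pose(); print(a)
plan([.5,-.342,.15],1.165-2*np.pi*0,30)
E
```

```text
0.019
[[ 0.55869552 -0.48014631  0.029     ]
 [ 0.51235426 -0.52327232  0.029     ]
 [ 0.45052094 -0.45129088  0.029     ]
 [ 0.49613181 -0.40685923  0.029     ]]
-1.1880359025862697
pos [ 0.2146 -0.5329  0.2111] head -1.188 tilt [-4.0e-04  1.6e-03 -1.0e+00] dist [ 0.2854  0.1909 -0.0611] dhead 2.353
[-0.0059, -0.028, 0.0051] [0, 0, np.float64(-0.9804)]
[-0.0037, -0.0284, 0.0051] [0, 0, np.float64(-0.9804)]
[-0.0014, -0.0286, 0.0051] [0, 0, np.float64(-0.9804)]
[0.0008, -0.0286, 0.0051] [0, 0, np.float64(-0.9804)]
[0.0031, -0.0284, 0.0051] [0, 0, np.float64(-0.9804)]
[0.0053, -0.0281, 0.0051] [0, 0, np.float64(-0.9804)]
[0.0075, -0.0276, 0.0051] [0, 0, np.float64(-0.9804)]
[0.0096, -0.027, 0.0051] [0, 0, np.float64(-0.9804)]
[0.0117, -0.0261, 0.0051] [0, 0, np.float64(-0.9804)]
[0.0137, -0.0251, 0.0051] [0, 0, np.float64(-0.9804)]
[0.0156, -0.024, 0.0051] [0, 0, np.float64(-0.9804)]
[0.0175, -0.0227, 0.0051] [0, 0, np.float64(-0.9804)]
[0.0192, -0.0212, 0.0051] [0, 0, np.float64(-0.9804)]
[0.0208, -0.0197, 0.0051] [0, 0, np.float64(-0.9804)]
[0.0223, -0.018, 0.0051] [0, 0, np.float64(-0.9804)]
[0.0236, -0.0162, 0.0051] [0, 0, np.float64(-0.9804)]
[0.0248, -0.0143, 0.0051] [0, 0, np.float64(-0.9804)]
[0.0258, -0.0123, 0.0051] [0, 0, np.float64(-0.9804)]
[0.0267, -0.0102, 0.0051] [0, 0, np.float64(-0.9804)]
[0.0274, -0.0081, 0.0051] [0, 0, np.float64(-0.9804)]
[0.028, -0.0059, 0.0051] [0, 0, np.float64(-0.9804)]
[0.0284, -0.0037, 0.0051] [0, 0, np.float64(-0.9804)]
[0.0286, -0.0015, 0.0051] [0, 0, np.float64(-0.9804)]
[0.0286, 0.0008, 0.0051] [0, 0, np.float64(-0.9804)]
[0.0285, 0.003, 0.0051] [0, 0, np.float64(-0.9804)]
[0.0281, 0.0052, 0.0051] [0, 0, np.float64(-0.9804)]
[0.0276, 0.0074, 0.0051] [0, 0, np.float64(-0.9804)]
[0.027, 0.0095, 0.0051] [0, 0, np.float64(-0.9804)]
[0.0261, 0.0116, 0.0051] [0, 0, np.float64(-0.9804)]
[0.0252, 0.0136, 0.0051] [0, 0, np.float64(-0.9804)]
```

send_rows(
  delta_pos=[
    [-0.006, -0.028, 0.005],
    [-0.004, -0.028, 0.005],
    [-0.001, -0.029, 0.005],
    [0.001, -0.029, 0.005],
    [0.003, -0.028, 0.005],
  ],
  angular=[
    [0, 0, -0.98],
    [0, 0, -0.98],
    [0, 0, -0.98],
    [0, 0, -0.98],
    [0, 0, -0.98],
  ],
  hand=48,
  squeeze=40,
)

```text
clock: 0.52
position: [0.2627, -0.501, 0.2013]
ee_rot: [-0.0, 0.923, -0.386, -0.0]
contact_force: [0.2, 0.4, -0.0]
width: 0.0478
```

send_rows(
  delta_pos=[
    [0.005, -0.028, 0.005],
    [0.0075, -0.0275, 0.005],
    [0.0095, -0.027, 0.005],
    [0.0115, -0.026, 0.005],
    [0.0135, -0.025, 0.005],
  ],
  angular=[
    [0, 0, -0.98],
    [0, 0, -0.98],
    [0, 0, -0.98],
    [0, 0, -0.98],
    [0, 0, -0.98],
  ],
)

```text
clock: 0.93
position: [0.3099, -0.4691, 0.1913]
ee_rot: [-0.0, 0.98, -0.199, -0.0]
contact_force: [-1.1, 1.2, 1.2]
width: 0.0479
```

send_rows(
  delta_pos=[
    [0.0155, -0.024, 0.005],
    [0.0175, -0.0225, 0.005],
    [0.019, -0.021, 0.005],
    [0.021, -0.0195, 0.005],
    [0.0225, -0.018, 0.005],
  ],
  angular=[
    [0, 0, -0.98],
    [0, 0, -0.98],
    [0, 0, -0.98],
    [0, 0, -0.98],
    [0, 0, -0.98],
  ],
)

```text
clock: 1.35
position: [0.3575, -0.4376, 0.1813]
ee_rot: [-0.0, 1.0, -0.004, -0.0]
contact_force: [-0.7, -0.4, 0.8]
width: 0.0479
```

send_rows(
  delta_pos=[
    [0.0235, -0.016, 0.005],
    [0.025, -0.0145, 0.005],
    [0.026, -0.0125, 0.005],
    [0.0265, -0.01, 0.005],
    [0.0275, -0.008, 0.005],
  ],
  angular=[
    [0, 0, -0.98],
    [0, 0, -0.98],
    [0, 0, -0.98],
    [0, 0, -0.98],
    [0, 0, -0.98],
  ],
)

```text
clock: 1.77
position: [0.4051, -0.4058, 0.1713]
ee_rot: [-0.0, 0.982, 0.191, -0.0]
contact_force: [-0.2, 0.9, -0.3]
width: 0.0479
```

send_rows(
  delta_pos=[
    [0.028, -0.006, 0.005],
    [0.0285, -0.0035, 0.005],
    [0.0285, -0.0015, 0.005],
    [0.0285, 0.001, 0.005],
    [0.0285, 0.003, 0.005],
  ],
  angular=[
    [0, 0, -0.98],
    [0, 0, -0.98],
    [0, 0, -0.98],
    [0, 0, -0.98],
    [0, 0, -0.98],
  ],
)

```text
clock: 2.18
position: [0.4528, -0.3742, 0.1613]
ee_rot: [-0.0, 0.926, 0.378, -0.0]
contact_force: [-0.8, -0.7, 0.2]
width: 0.048
```

send_rows(
  delta_pos=[
    [0.028, 0.005, 0.005],
    [0.0275, 0.0075, 0.005],
    [0.027, 0.0095, 0.005],
    [0.026, 0.0115, 0.005],
    [0.025, 0.0135, 0.005],
  ],
  angular=[
    [0, 0, -0.98],
    [0, 0, -0.98],
    [0, 0, -0.98],
    [0, 0, -0.98],
    [0, 0, -0.98],
  ],
)

```text
clock: 2.6
position: [0.5001, -0.3425, 0.1513]
ee_rot: [-0.0, 0.834, 0.551, -0.0]
contact_force: [-0.1, -0.3, -0.1]
width: 0.0478
```

Run:
```python
from h import *
t=manip.get_image('top');crop(t,300,140,420,240,6,'pics/t1.png');s=manip.get_image('scene');cv2.imwrite('pics/s1.png',s)
print(manip.get_state()['qpos'],manip.get_state()['clock'])
plan([.5004,-.342,.06],1.165,5)
```

```text
[-7.14317513e-01  3.61215199e-01  1.53255593e+00  6.60121061e-04
  1.24919932e+00 -1.88000828e+00] 2.7
pos [ 0.5006 -0.3419  0.151 ] head 1.1655 tilt [-6.0e-04  1.4e-03 -1.0e+00] dist [-0.0002 -0.0001 -0.091 ] dhead -0.0005
[-0.0001, -0.0001, 0.0455] [0, 0, np.float64(0.0012)]
[-0.0001, -0.0001, 0.0455] [0, 0, np.float64(0.0012)]
[-0.0001, -0.0001, 0.0455] [0, 0, np.float64(0.0012)]
[-0.0001, -0.0001, 0.0455] [0, 0, np.float64(0.0012)]
[-0.0001, -0.0001, 0.0455] [0, 0, np.float64(0.0012)]
```

View pics/t1.png

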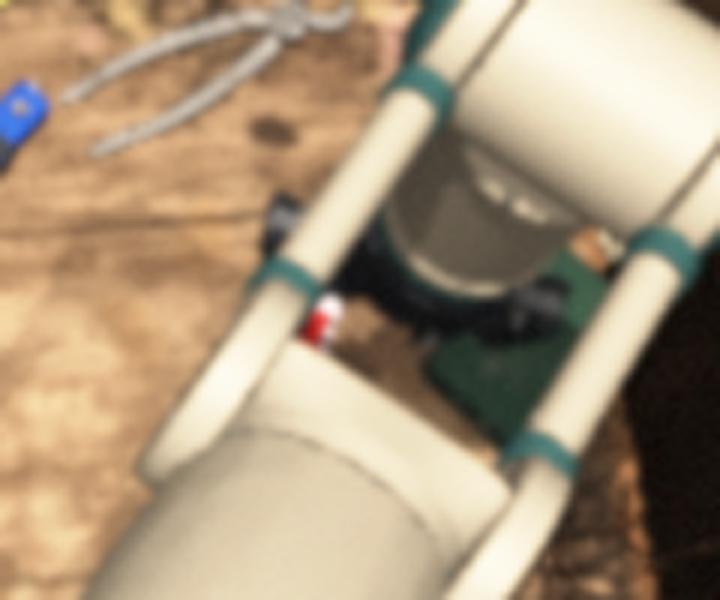

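View pics/s1.png

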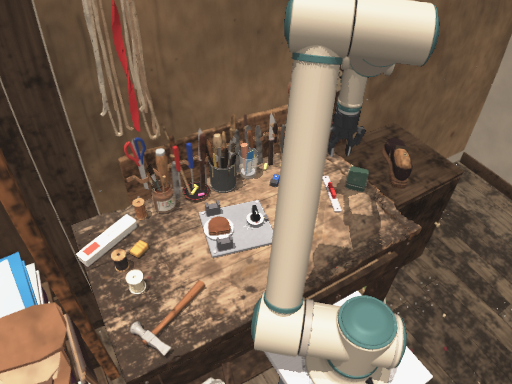

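Run:
```python
from h import *
print(proj('scene',[[.5006,-.3419,.151],[.5006,-.3419,.132],[.5,-.342,0]]))
s=cv2.imread('pics/s1.png'); crop(s,310,110,380,220,5.4,'pics/s1c.png')
```

```text
[[337.58502106 160.49256706]
 [336.62903489 164.96347481]
 [330.5171111  193.88509129]]
```

View pics/s1c.png

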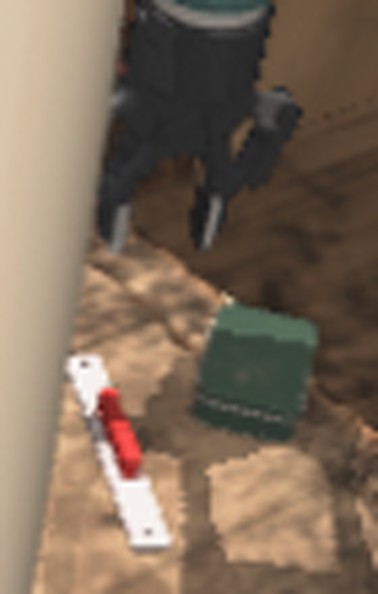

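Run:
```python
from h import *
c=np.array([.5006,-.3419]);d=np.array([.394,.919])
for z in(.132,.138,.145,.151,.17):
    print(z,[ ((proj('scene',[[*(c+k*d),z]])[0]-[310,110])*5.4).round(0).tolist() for k in(.024,-.024)])
    print('top',[ ((proj('top',[[*(c+k*d),z]])[0]-[300,140])*6).round(0).tolist() for k in(.024,-.024)])
B=[(.09,.012,.008),(.09,-.012,.008),(-.09,-.012,.008),(-.09,.012,.008)]
for q in ([.5004,-.342,-.4057],):
    cc,ss=np.cos(q[2]),np.sin(q[2]);P=np.array(B)@np.array([[cc,-ss,0],[ss,cc,0],[0,0,1]]).T+[q[0],q[1],0]
    print(((proj('scene',P)-[310,110])*5.4).round(0))
```

```text
0.132 [[106.0, 299.0], [181.0, 294.0]]
top [[294.0, 312.0], [390.0, 342.0]]
0.138 [[108.0, 292.0], [183.0, 287.0]]
top [[297.0, 309.0], [393.0, 340.0]]
0.145 [[110.0, 283.0], [185.0, 278.0]]
top [[300.0, 306.0], [396.0, 337.0]]
0.151 [[111.0, 275.0], [187.0, 270.0]]
top [[302.0, 304.0], [399.0, 334.0]]
0.17 [[116.0, 250.0], [192.0, 246.0]]
top [[310.0, 295.0], [408.0, 326.0]]
[[ 60. 355.]
 [ 94. 352.]
 [170. 541.]
 [133. 544.]]
```

```bash
cat >> h.py <<'E'
def tri(uvs,uvt):
    f=lambda P: np.r_[proj('scene',[P])[0]-uvs, proj('top',[P])[0]-uvt]
    r=least_squares(f,[.5,-.2,.2]); return r.x, r.fun
E
python3 - <<'E'
from h import *
s=cv2.imread('pics/s1.png')
crop(s,320,90,370,165,8,'pics/s1d.png')
for a,b in (((278,105),(545,300)),((115,108),(285,220))):
    print(tri(un(a,310,110,5.4),un(b,300,140,6)))
E
```

```text
(array([ 0.48097378, -0.3973622 ,  0.2692125 ]), array([ 0.35108436,  0.0546585 , -0.22179733, -0.19604331]))
(array([ 0.51883086, -0.29154628,  0.28014154]), array([-2.85772723, -0.49487958,  1.9392776 ,  1.56781315]))
```

View pics/s1d.png

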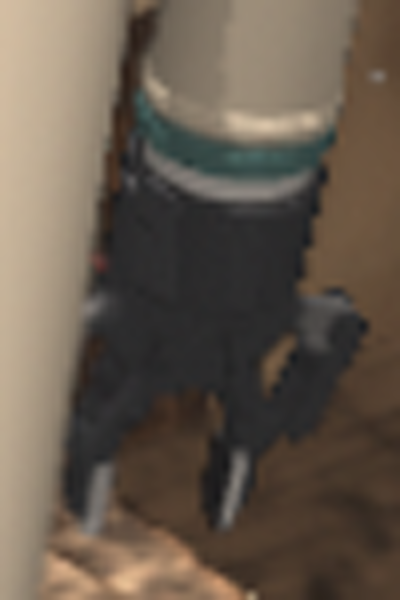

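send_rows(
  delta_pos=[
    [0, 0, 0.04],
    [0, 0, 0.04],
    [0, 0, 0.04],
    [0, 0, 0.03],
    [0, 0, 0],
  ],
  angular=[
    [0, 0, 0],
    [0, 0, 0],
    [0, 0, 0],
    [0, 0, 0],
    [0, 0, 0],
  ],
)

```text
clock: 3.12
position: [0.4975, -0.342, 0.0891]
ee_rot: [-0.003, 0.836, 0.549, -0.001]
contact_force: [-0.3, -0.2, 0.1]
width: 0.0481
```

Run:
```python
from h import *
s=manip.get_image('scene');cv2.imwrite('pics/s2.png',s);crop(s,300,100,380,210,7,'pics/s2c.png')
t=manip.get_image('top');crop(t,300,140,420,240,6,'pics/t2.png')
p,R,a=pose();print(p,R[:,2],a,manip.get_state()['contact_force'])
```

```text
[ 0.49921751 -0.34330759  0.09166848] [-1.09470692e-03  4.92437035e-04 -9.99999280e-01] 1.162454557259612 [ 0.09910795  0.01958189 -0.07170897]
```

View pics/s2c.png

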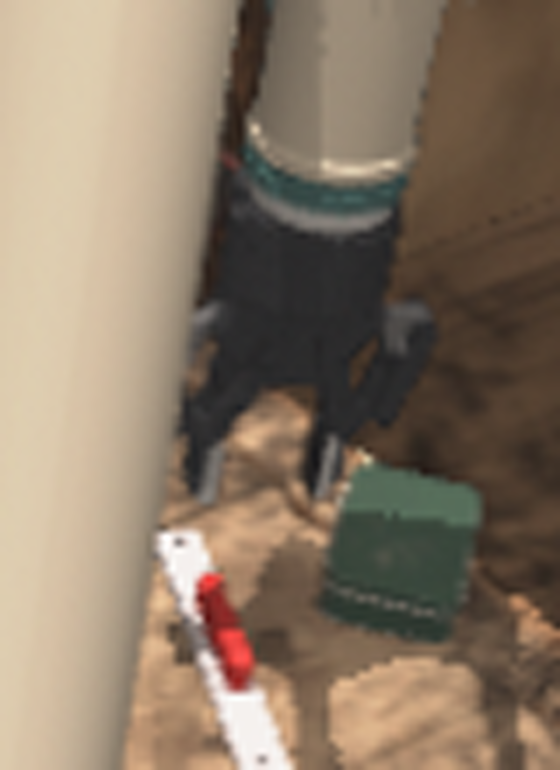

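View pics/t2.png

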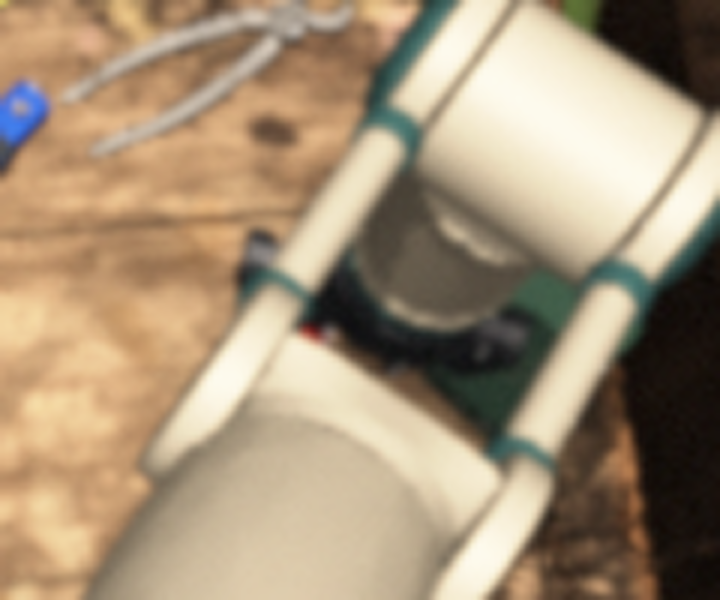

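Run:
```python
from h import *
u=un([(207,498),(322,498),(264.5,498)],300,100,7)
for z in(.06,.075,.09,.1,.11): print(z,unproj('scene',u,z).round(4).tolist())
for a,b in (((410,318),(510,330)),): print(tri(un(a,300,100,7),un(b,300,140,6)))
print(manip.get_state()['position'])
```

```text
0.06 [[0.5511, -0.3649, 0.06], [0.5224, -0.4169, 0.06], [0.5368, -0.3908, 0.06]]
0.075 [[0.5382, -0.3516, 0.075], [0.5101, -0.4027, 0.075], [0.5242, -0.3771, 0.075]]
0.09 [[0.5254, -0.3383, 0.09], [0.4977, -0.3885, 0.09], [0.5116, -0.3634, 0.09]]
0.1 [[0.5169, -0.3294, 0.1], [0.4895, -0.3791, 0.1], [0.5032, -0.3542, 0.1]]
0.11 [[0.5084, -0.3206, 0.11], [0.4813, -0.3697, 0.11], [0.4949, -0.345, 0.11]]
(array([ 0.4797642 , -0.39906116,  0.20763774]), array([ 0.07052799,  0.01123159, -0.0453737 , -0.04000099]))
[ 0.49921751 -0.34330759  0.09166848]
```

send_rows(
  delta_pos=[
    [0.002, 0.001, 0.03],
    [0, 0, 0.03],
    [0, 0, 0.025],
    [0, 0, 0],
    [0, 0, 0],
  ],
  angular=[
    [0, 0, 0],
    [0, 0, 0],
    [0, 0, 0],
    [0, 0, 0],
    [0, 0, 0],
  ],
)

```text
clock: 3.63
position: [0.5005, -0.3427, 0.0581]
ee_rot: [-0.0, 0.835, 0.55, -0.0]
contact_force: [0.5, -0.2, 0.5]
width: 0.048
```

Run:
```python
from h import *
s=manip.get_image('scene');cv2.imwrite('pics/s3.png',s);crop(s,300,130,370,220,8,'pics/s3c.png')
p,R,a=pose();print(p,R[:,2],a,manip.get_state()['contact_force'])
```

```text
[ 0.50086016 -0.3429396   0.05854818] [ 6.92383044e-04 -7.62343806e-04 -9.99999470e-01] 1.163708856734235 [ 0.52866301 -0.8453188   0.02908161]
```

View pics/s3c.png

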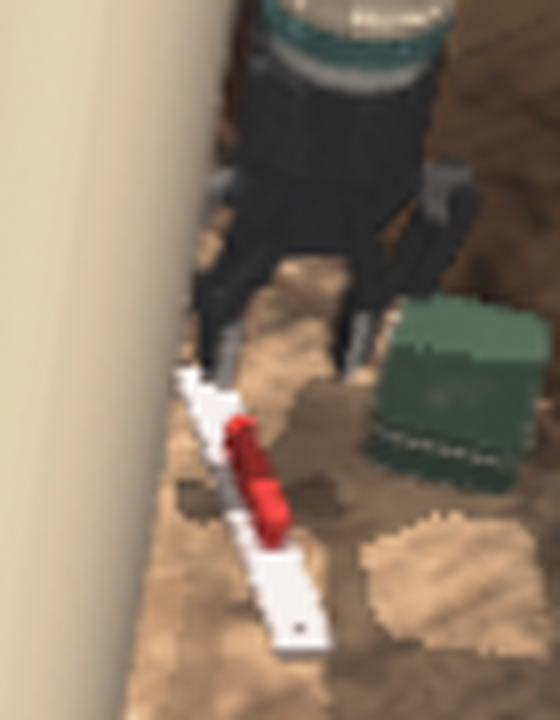

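Run:
```python
from h import *
u=un([(289,379)],300,130,8)
print(u,[(z,proj('scene',[[.5009,-.343,z]])[0].round(1).tolist()) for z in (.03,.04,.05,.06,.07,.08)])
u=un([(237,425),(285,540)],300,130,8);print(unproj('scene',u,.028))
```

```text
[[335.6875 176.9375]] [(0.03, [331.9, 187.4]), (0.04, [332.4, 185.3]), (0.05, [332.9, 183.2]), (0.06, [333.3, 181.0]), (0.07, [333.8, 178.8]), (0.08, [334.3, 176.6])]
[[ 0.52665317 -0.35177883  0.028     ]
 [ 0.45880573 -0.32354729  0.028     ]]
```

send_rows(
  delta_pos=[
    [0, 0, 0.025],
    [0, 0, 0.025],
    [0, 0, 0],
    [0, 0, 0],
    [0, 0, 0],
  ],
  angular=[
    [0, 0, 0],
    [0, 0, 0],
    [0, 0, 0],
    [0, 0, 0],
    [0, 0, 0],
  ],
)

```text
clock: 4.1
position: [0.5005, -0.3425, 0.0377]
ee_rot: [-0.0, 0.835, 0.55, -0.0]
contact_force: [-0.1, -0.2, -0.1]
width: 0.0481
```

Run:
```python
from h import *
s=manip.get_image('scene');cv2.imwrite('pics/s4.png',s);crop(s,300,130,370,220,8,'pics/s4c.png')
p,R,a=pose();print(p,R[:,2],a,manip.get_state()['contact_force'])
```

```text
[ 0.50069925 -0.3426143   0.03796037] [ 1.53500985e-04 -1.97321986e-04 -9.99999969e-01] 1.1639919384740929 [ 0.29948174 -0.05090493  0.10826819]
```

View pics/s4c.png

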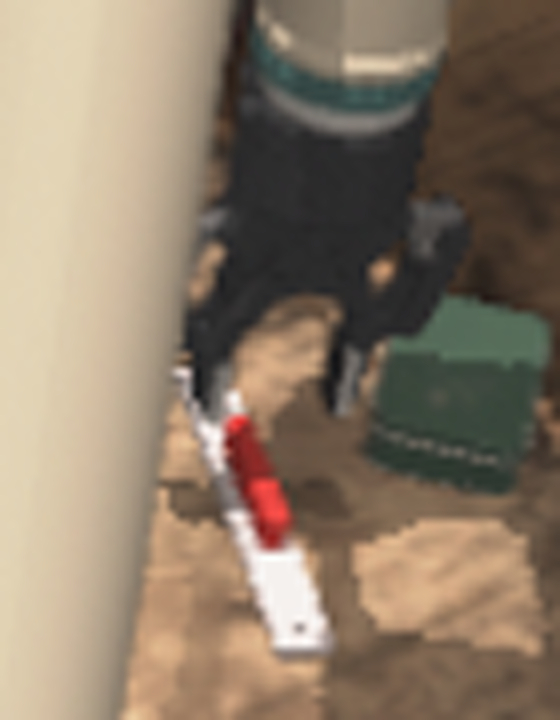

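send_rows(
  delta_pos=[
    [0, 0, 0.0225],
    [0, 0, 0],
    [0, 0, 0],
    [0, 0, 0],
    [0, 0, 0],
  ],
  angular=[
    [0, 0, 0],
    [0, 0, 0],
    [0, 0, 0],
    [0, 0, 0],
    [0, 0, 0],
  ],
)

```text
clock: 4.57
position: [0.5007, -0.3426, 0.029]
ee_rot: [0.0, 0.835, 0.55, 0.0]
contact_force: [-0.1, -0.4, 0.0]
width: 0.0484
```

send_rows(
  delta_pos=[
    [0, 0, 0],
    [0, 0, 0],
    [0, 0, 0],
    [0, 0, 0],
    [0, 0, 0],
  ],
  angular=[
    [0, 0, 0],
    [0, 0, 0],
    [0, 0, 0],
    [0, 0, 0],
    [0, 0, 0],
  ],
  hand=0,
  squeeze=25,
)

```text
clock: 4.98
position: [0.5006, -0.3426, 0.029]
ee_rot: [0.0, 0.835, 0.55, -0.0]
contact_force: [0.2, -0.7, -0.1]
width: 0.0
```

Run:
```python
from h import *
s=manip.get_image('scene');cv2.imwrite('pics/s5.png',s);crop(s,300,130,370,220,8,'pics/s5c.png')
p,R,a=pose();print(p,R[:,2],a,manip.get_state()['contact_force'],manip.get_state()['width'])
```

```text
[ 0.50060348 -0.34253599  0.02897119] [ 1.16633830e-04 -1.71784050e-04 -9.99999978e-01] 1.1640628816640493 [ 0.03265606 -0.45152967 -0.18853601] 7.395986417603795e-05
```

View pics/s5c.png

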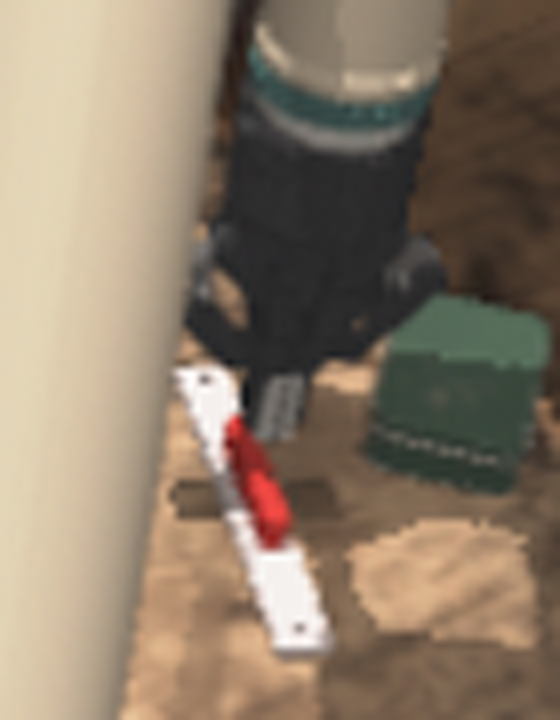

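send_rows(
  delta_pos=[
    [0, 0, 0],
    [0, 0, 0.0],
    [0, 0, 0.025],
    [0, 0, 0.025],
    [0, 0, 0],
  ],
  angular=[
    [0, 0, 0],
    [0, 0, 0],
    [0, 0, 0],
    [0, 0, 0],
    [0, 0, 0],
  ],
  hand=40,
)

```text
clock: 5.45
position: [0.499, -0.3412, 0.0063]
ee_rot: [-0.002, 0.835, 0.55, -0.001]
contact_force: [-1.8, 0.6, 0.0]
width: 0.0396
```

Run:
```python
from h import *
s=manip.get_image('scene');cv2.imwrite('pics/s6.png',s);crop(s,300,130,370,220,8,'pics/s6c.png')
t=manip.get_image('top');crop(t,300,140,420,240,6,'pics/t6.png')
p,R,a=pose();print(p,R[:,2],a,manip.get_state()['contact_force'],manip.get_state()['width'])
```

```text
[ 0.49984881 -0.34191204  0.00769967] [-0.00186617  0.00154299 -0.99999707] 1.1639747059999255 [ 1.17986061 -0.07295363  0.57069093] 0.040033459763117674
```

View pics/s6c.png

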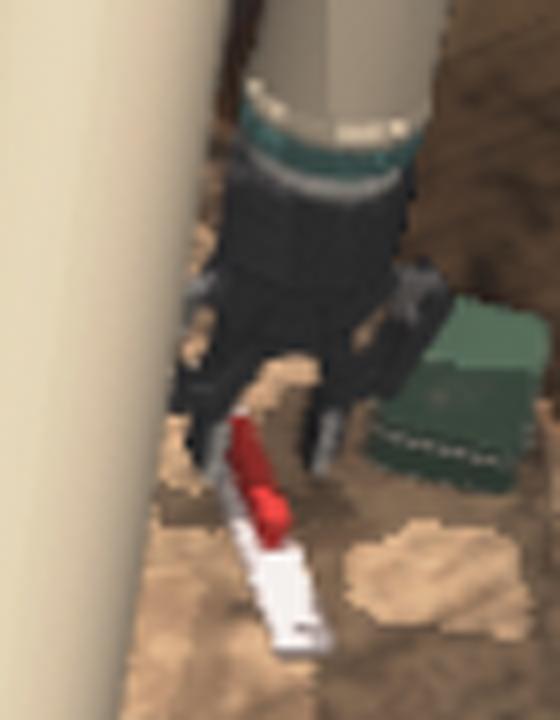

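View pics/t6.png

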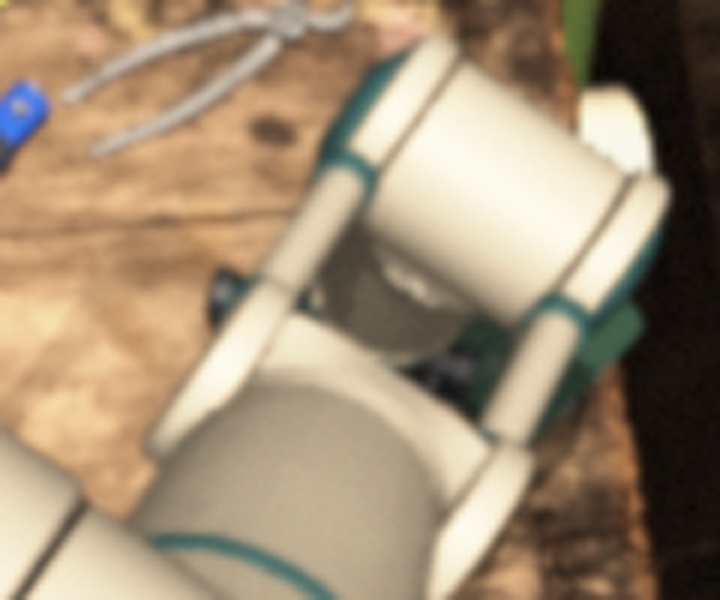

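send_rows(
  delta_pos=[
    [0, 0, 0.015],
    [0, 0, 0],
    [0, 0, 0],
  ],
  angular=[
    [0, 0, 0],
    [0, 0, 0],
    [0, 0, 0],
  ],
)

```text
clock: 5.8
position: [0.5004, -0.3424, 0.0026]
ee_rot: [-0.0, 0.835, 0.55, -0.0]
contact_force: [-0.2, -0.1, -0.2]
width: 0.0401
```

send_rows(
  delta_pos=[
    [0, 0, 0],
    [0, 0, 0],
    [0, 0, 0],
    [0, 0, 0],
    [0, 0, 0],
  ],
  angular=[
    [0, 0, 0],
    [0, 0, 0],
    [0, 0, 0],
    [0, 0, 0],
    [0, 0, 0],
  ],
  hand=0,
  squeeze=40,
)

```text
clock: 6.22
position: [0.5008, -0.3427, 0.0034]
ee_rot: [0.0, 0.835, 0.55, 0.0]
contact_force: [1.0, 0.9, 2.3]
width: 0.0102
```

Run:
```python
from h import *
s=manip.get_image('scene');cv2.imwrite('pics/s7.png',s);crop(s,300,130,370,220,8,'pics/s7c.png')
p,R,a=pose();print(p,R[:,2],a,manip.get_state()['contact_force'],manip.get_state()['width'])
```

```text
[ 0.50081269 -0.34269291  0.00333708] [ 6.48606368e-04 -5.49478471e-04 -9.99999639e-01] 1.1639997798683253 [-0.43607702 -0.16657152  1.98677658] 0.010301030945365136
```

View pics/s7c.png

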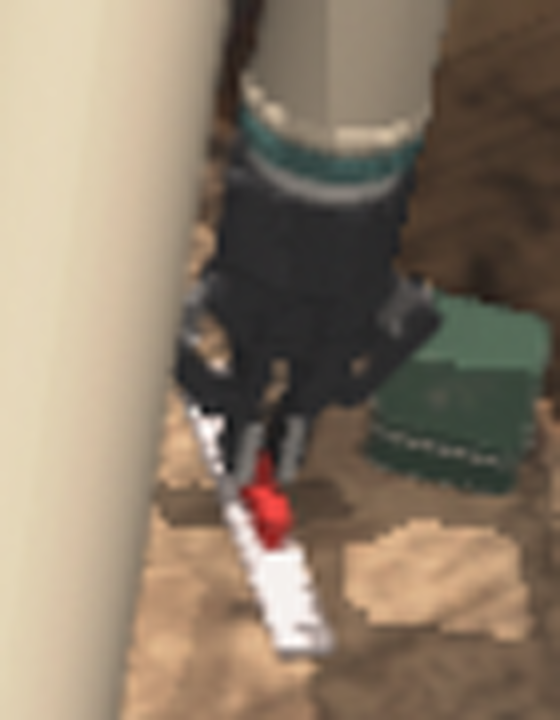

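send_rows(
  delta_pos=[
    [0, 0, -0.02],
    [0, 0, -0.05],
    [0, 0, -0.07],
    [0, 0, -0.07],
    [0, 0, -0.05],
  ],
  angular=[
    [0, 0, 0],
    [0, 0, 0],
    [0, 0, 0],
    [0, 0, 0],
    [0, 0, 0],
  ],
)

```text
clock: 6.68
position: [0.5008, -0.3428, 0.109]
ee_rot: [0.001, 0.835, 0.55, 0.0]
contact_force: [0.4, -0.0, -3.1]
width: 0.0106
```

Run:
```python
from h import *
print(manip.get_state()['contact_force'],manip.get_state()['width'])
j=[.5225,.0245];y=-.222
print([j[0]-.06*np.sin(y),j[1]+.06*np.cos(y)],[j[0]+.06*np.sin(y),j[1]-.06*np.cos(y)])
plan([.5357,.083,.107],1.349,20)
```

```text
[ 0.40236978 -0.02342669 -3.05814104] 0.010590173118512899
[np.float64(0.535710858813154), np.float64(0.08302754231487011)] [np.float64(0.509289141186846), np.float64(-0.0340275423148701)]
pos [ 0.5008 -0.3428  0.109 ] head 1.1641 tilt [ 0.001 -0.001 -1.   ] dist [ 0.0349  0.4258 -0.002 ] dhead 0.1849
[0.0506, -0.017, 0.0003] [0, 0, np.float64(-0.1156)]
[0.0508, -0.0166, 0.0003] [0, 0, np.float64(-0.1156)]
[0.0509, -0.0161, 0.0003] [0, 0, np.float64(-0.1156)]
[0.0511, -0.0156, 0.0003] [0, 0, np.float64(-0.1156)]
[0.0512, -0.0152, 0.0003] [0, 0, np.float64(-0.1156)]
[0.0513, -0.0147, 0.0003] [0, 0, np.float64(-0.1156)]
[0.0515, -0.0142, 0.0003] [0, 0, np.float64(-0.1156)]
[0.0516, -0.0137, 0.0003] [0, 0, np.float64(-0.1156)]
[0.0517, -0.0133, 0.0003] [0, 0, np.float64(-0.1156)]
[0.0518, -0.0128, 0.0003] [0, 0, np.float64(-0.1156)]
[0.052, -0.0123, 0.0003] [0, 0, np.float64(-0.1156)]
[0.0521, -0.0118, 0.0003] [0, 0, np.float64(-0.1156)]
[0.0522, -0.0113, 0.0003] [0, 0, np.float64(-0.1156)]
[0.0523, -0.0109, 0.0003] [0, 0, np.float64(-0.1156)]
[0.0524, -0.0104, 0.0003] [0, 0, np.float64(-0.1156)]
[0.0525, -0.0099, 0.0003] [0, 0, np.float64(-0.1156)]
[0.0526, -0.0094, 0.0003] [0, 0, np.float64(-0.1156)]
[0.0526, -0.0089, 0.0003] [0, 0, np.float64(-0.1156)]
[0.0527, -0.0084, 0.0003] [0, 0, np.float64(-0.1156)]
[0.0528, -0.0079, 0.0003] [0, 0, np.float64(-0.1156)]
```

send_rows(
  delta_pos=[
    [0.051, -0.017, 0],
    [0.051, -0.0165, 0],
    [0.051, -0.016, 0],
    [0.051, -0.0155, 0],
    [0.051, -0.015, 0],
  ],
  angular=[
    [0, 0, -0.116],
    [0, 0, -0.116],
    [0, 0, -0.116],
    [0, 0, -0.116],
    [0, 0, -0.116],
  ],
)

```text
clock: 7.1
position: [0.5089, -0.2347, 0.1068]
ee_rot: [-0.001, 0.822, 0.569, -0.0]
contact_force: [-0.1, 0.1, -3.4]
width: 0.0109
```

send_rows(
  delta_pos=[
    [0.0515, -0.0145, 0],
    [0.0515, -0.014, 0],
    [0.0515, -0.0135, 0],
    [0.0515, -0.0135, 0],
    [0.0515, -0.013, 0],
  ],
  angular=[
    [0, 0, -0.116],
    [0, 0, -0.116],
    [0, 0, -0.116],
    [0, 0, -0.116],
    [0, 0, -0.116],
  ],
)

```text
clock: 7.52
position: [0.5177, -0.1285, 0.1068]
ee_rot: [-0.0, 0.809, 0.588, -0.0]
contact_force: [0.6, 0.3, -2.6]
width: 0.0101
```

send_rows(
  delta_pos=[
    [0.052, -0.0125, 0],
    [0.052, -0.012, 0],
    [0.052, -0.0115, 0],
    [0.0525, -0.011, 0],
    [0.0525, -0.0105, 0],
  ],
  angular=[
    [0, 0, -0.116],
    [0, 0, -0.116],
    [0, 0, -0.116],
    [0, 0, -0.116],
    [0, 0, -0.116],
  ],
)

```text
clock: 7.93
position: [0.526, -0.0221, 0.1068]
ee_rot: [-0.0, 0.795, 0.607, -0.0]
contact_force: [0.2, -0.7, -3.6]
width: 0.0102
```

send_rows(
  delta_pos=[
    [0.0525, -0.01, 0],
    [0.0525, -0.0095, 0],
    [0.0525, -0.009, 0],
    [0.0525, -0.0085, 0],
    [0.0525, -0.008, 0],
  ],
  angular=[
    [0, 0, -0.116],
    [0, 0, -0.116],
    [0, 0, -0.116],
    [0, 0, -0.116],
    [0, 0, -0.116],
  ],
)

```text
clock: 8.35
position: [0.5344, 0.084, 0.1067]
ee_rot: [-0.0, 0.781, 0.625, -0.001]
contact_force: [-0.1, 0.1, -3.2]
width: 0.0098
```

send_rows(
  delta_pos=[
    [0, 0, 0],
    [0, 0, 0],
    [0, 0, 0],
  ],
  angular=[
    [0, 0, 0],
    [0, 0, 0],
    [0, 0, 0],
  ],
)

```text
clock: 8.6
position: [0.5346, 0.0826, 0.1067]
ee_rot: [0.0, 0.781, 0.625, -0.001]
contact_force: [-0.1, 0.0, -4.0]
width: 0.0101
```

Run:
```python
from h import *
s=manip.get_image('scene');cv2.imwrite('pics/s8.png',s);crop(s,180,160,290,265,7,'pics/s8c.png')
t=manip.get_image('top');cv2.imwrite('pics/t8.png',t);crop(t,170,140,290,250,6,'pics/t8c.png')
print(manip.get_state()['contact_force'],manip.get_state()['width'])
plan([.5357,.083,.075],1.349,2)
```

```text
[ 1.20038202  0.41214881 -3.32284297] 0.010428159145751218
pos [0.5348 0.0822 0.1068] head 1.3488 tilt [-6.e-04 -6.e-04 -1.e+00] dist [ 0.0009  0.0008 -0.0318] dhead 0.0002
[0.0013, 0.0008, 0.0397] [0, 0, np.float64(-0.0015)]
[0.0013, 0.0008, 0.0397] [0, 0, np.float64(-0.0015)]
```

View pics/s8c.png

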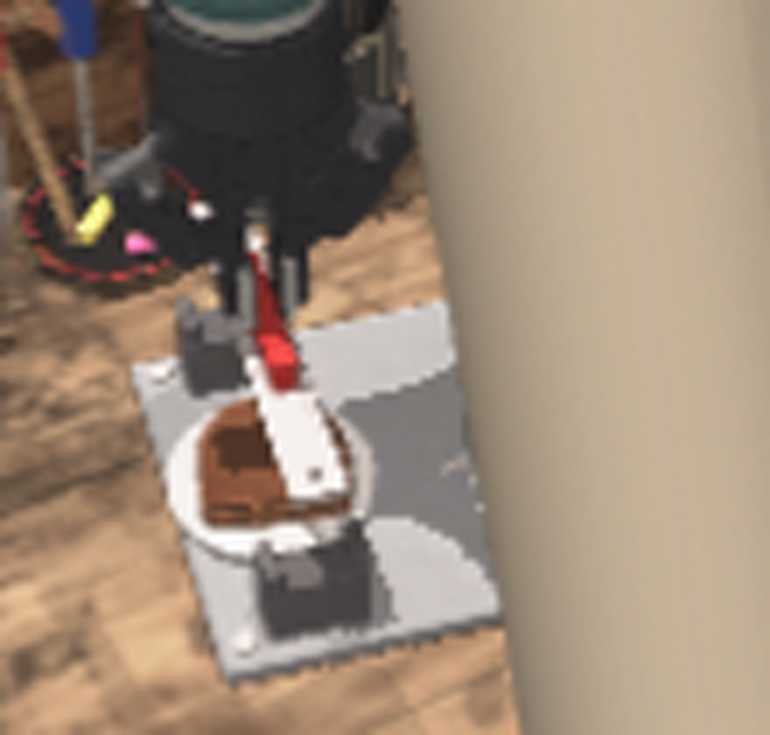

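View pics/t8c.png

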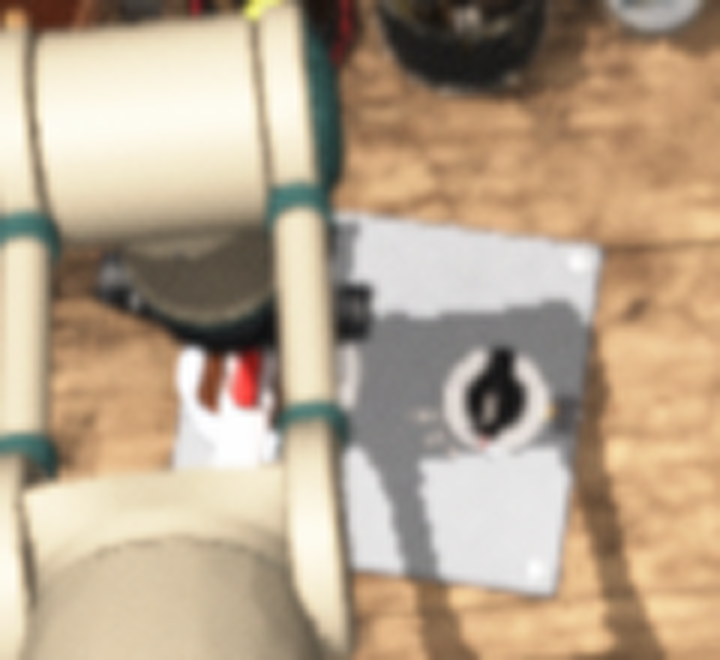

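Run:
```python
from h import *
def P(L,q,z0=0):
    c,s=np.cos(q[2]),np.sin(q[2]);return np.array(L)@np.array([[c,-s,0],[s,c,0],[0,0,1]]).T+[q[0],q[1],z0]
def show(im,L,q,z0): return ((proj('scene',P(L,q,z0))-[180,160]+.5)*7-.5).round(0).tolist()
B=[(-.09,-.012,.008),(-.09,.012,.008),(-.035,-.006,.028),(-.035,.006,.028),(-.09,0,.008)]
print(show(0,B,[.5348,.0822,-.222],.1034))
# near rest: cheek tops & notch, jig frame
R=[(-.086,.06+.023,.058),(-.086,.06-.023,.058),(-.086,.06+.015,.058),(-.086,.06-.015,.058),(-.086,.075,.047),(-.086,.045,.047)]
print(show(0,R,[.5225,.0245,-.222],0))
F=[(.064,.083,.058),(.064,.037,.058),(-.064,.083,.058),(-.064,.037,.058)]
print(show(0,F,[.5225,.0245,-.222],0))
s=cv2.imread('pics/s8.png');crop(s,210,205,240,255,14,'pics/s8d.png')
```

```text
[[350.0, 485.0], [293.0, 498.0], [300.0, 360.0], [272.0, 366.0], [322.0, 491.0]]
[[266.0, 580.0], [372.0, 556.0], [285.0, 576.0], [354.0, 560.0], [286.0, 592.0], [354.0, 577.0]]
[[184.0, 333.0], [282.0, 313.0], [253.0, 541.0], [358.0, 517.0]]
```

View pics/s8d.png

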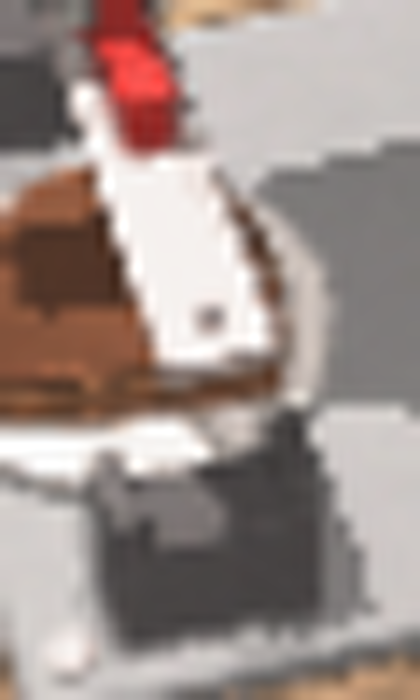

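```bash
cat >> h.py <<'E'
def PL(L,q,z0=0):
    c,s=np.cos(q[2]),np.sin(q[2]);return np.array(L)@np.array([[c,-s,0],[s,c,0],[0,0,1]]).T+[q[0],q[1],z0]
def boxes(im,cam,bx,q,z0,win,s,f,col=(0,255,0)):
    x0,y0,x1,y1=win
    o=cv2.resize(im[y0:y1,x0:x1],None,fx=s,fy=s,interpolation=cv2.INTER_CUBIC) if im.shape[:2]==(384,512) else im
    for (a,b,c,d,e,g) in bx:
        V=[(x,y,z) for x in(a,b) for y in(c,d) for z in(e,g)]
        uv=(proj(cam,PL(V,q,z0))-[x0,y0]+.5)*s-.5
        for i in range(8):
            for k in(1,2,4):
                j=i^k
                if i<j: cv2.line(o,tuple(int(v) for v in uv[i].round()),tuple(int(v) for v in uv[j].round()),col,1,cv2.LINE_AA)
    if f: cv2.imwrite(f,o)
    return o
RB=[]
for x in(-.075,.075):
    RB+=[(x-.011,x+.011,.037,.045,.012,.058),(x-.011,x+.011,.075,.083,.012,.058),(x-.011,x+.011,.045,.075,.012,.047)]
JB=[(-.095,.095,-.105,.105,0,.012)]
BB=[(-.09,.09,-.012,.012,0,.008),(-.035,.035,-.006,.006,.008,.028)]
E
python3 - <<'E'
from h import *
q=[.5225,.0245,-.222]
boxes(cv2.imread('pics/scene0.png'),'scene',RB+JB,q,0,(190,190,285,260),8,'pics/o_s.png')
boxes(cv2.imread('pics/top0.png'),'top',RB+JB,q,0,(190,165,280,245),8,'pics/o_t.png')
E
```

```text
(no output)
```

View pics/o_s.png

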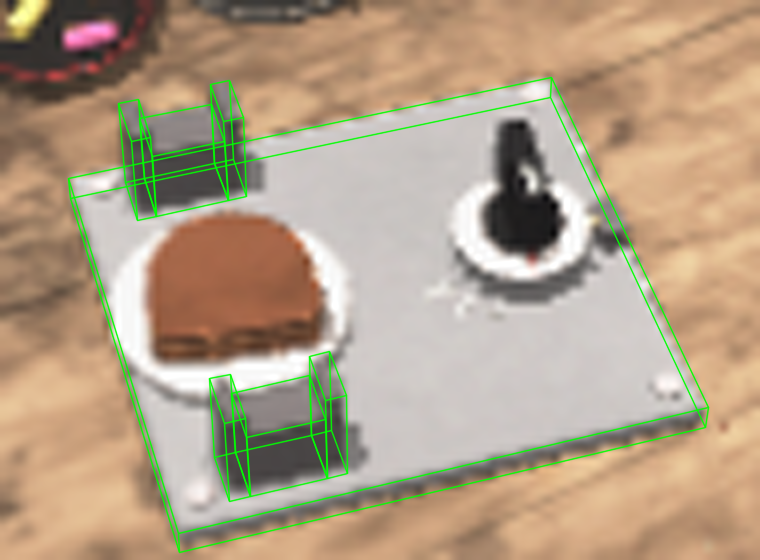

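View pics/o_t.png

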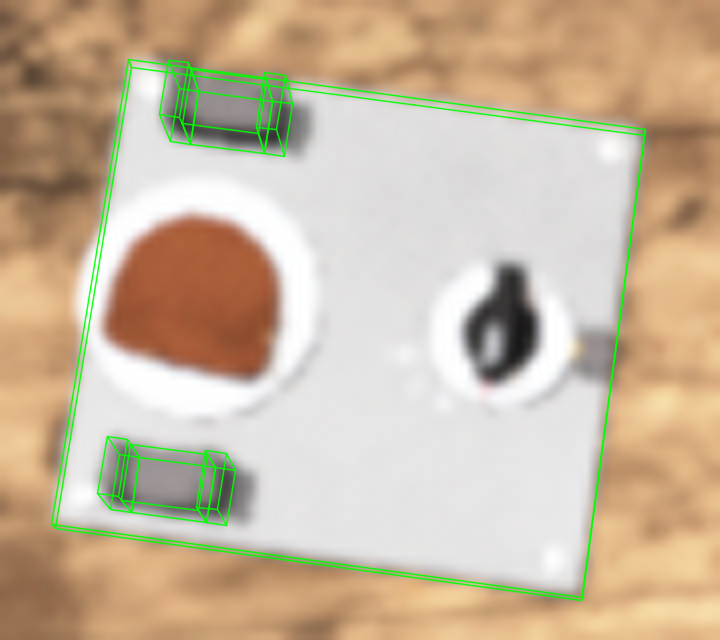

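Run:
```python
from h import *
im=cv2.imread('pics/s8.png')
w=(205,175,245,255)
o=boxes(im,'scene',BB,[.5348,.0822,-.222],.1034,w,9,None)
boxes(o,'scene',RB,[.5225,.0245,-.222],0,w,9,'pics/o8.png',(255,255,0))
```

```text
(no output)
```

View pics/o8.png

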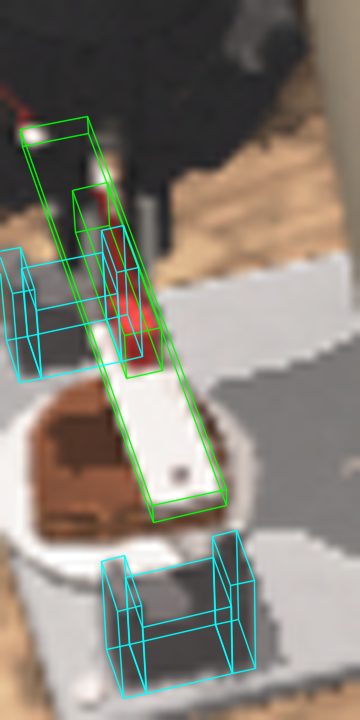

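Run:
```python
from h import *
im=manip.get_image('scene');cv2.imwrite('pics/s9.png',im)
im=cv2.convertScaleAbs(im,alpha=.8,beta=0)
crop(im,200,183,242,237,14,'pics/s9d.png')
```

```text
(no output)
```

View pics/s9d.png

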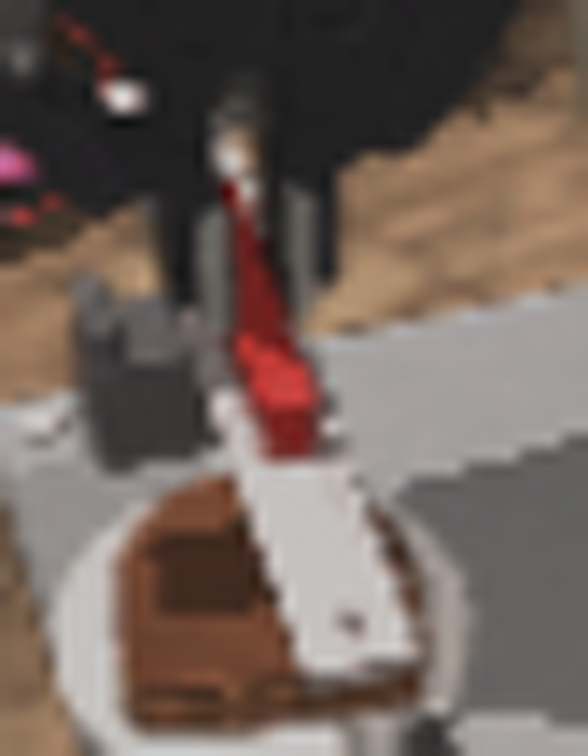

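```bash
cat > fb.py <<'E'
from h import *
def P6(L,q):  # q: x,y,z,yaw,pitch,roll
    return Ro.from_euler('ZYX',q[3:]).apply(np.array(L))+np.array(q[:3])
def run(L,uv,q0,free,w=None,cam='scene'):
    q0=np.array(q0,float)
    def f(v):
        q=q0.copy();q[free]=v
        return (proj(cam,P6(L,q))-uv).ravel()
    r=least_squares(f,q0[free],x_scale=.01,loss='soft_l1'); q=q0.copy();q[free]=r.x
    return q,f(r.x).reshape(-1,2)
E
python3 - <<'E'
from fb import *
L=[(-.09,.012,.008),(-.09,-.012,.008),(-.035,.006,.008),(-.035,-.006,.008),(-.035,.006,.028),(-.035,-.006,.028),(.035,.006,.028),(.09,0.0,.008)]
uv=un([(302,668),(412,645),(266,458),(312,450),(258,405),(316,392),(228,190),(232,150)],200,183,14)
q0=[.5348,.0822,.1034,-.222,0,0]
print(((proj('scene',P6(L,q0))-[200,183]+.5)*14-.5).round(0).tolist())
for n,fr in((6,[0,1,2,3]),(6,[0,1,2,3,4]),(7,[0,1,2,3,4]),(8,[0,1,2,3,4])):
    q,r=run(L[:n],uv[:n],q0,fr);print(n,fr,q.round(4),(r*14).round(0).tolist())
E
```

```text
[[306.0, 674.0], [421.0, 648.0], [267.0, 476.0], [323.0, 464.0], [264.0, 410.0], [320.0, 398.0], [182.0, 183.0], [154.0, 79.0]]
6 [0, 1, 2, 3] [ 0.5327  0.0839  0.109  -0.2315  0.      0.    ] [[-3.0, -2.0], [2.0, -4.0], [-4.0, 9.0], [6.0, 6.0], [0.0, -5.0], [-1.0, -3.0]]
6 [0, 1, 2, 3, 4] [ 0.5666  0.069   0.0767 -0.2131 -0.1215  0.    ] [[-0.0, 1.0], [-1.0, -1.0], [-5.0, 2.0], [3.0, -2.0], [3.0, -1.0], [-1.0, 1.0]]
7 [0, 1, 2, 3, 4] [ 0.5809  0.058   0.0531 -0.2708 -0.0476  0.    ] [[-7.0, -7.0], [-8.0, -4.0], [4.0, 8.0], [11.0, 6.0], [10.0, 1.0], [5.0, 5.0], [-23.0, -10.0]]
8 [0, 1, 2, 3, 4] [ 0.4894  0.0977  0.1449 -0.3366  0.1764  0.    ] [[-24.0, -11.0], [-8.0, -5.0], [5.0, 22.0], [20.0, 22.0], [7.0, -7.0], [11.0, -2.0], [-6.0, 10.0], [-8.0, -17.0]]
```

Run:
```python
from fb import *
L=[(-.09,.012,.008),(-.09,-.012,.008),(-.035,.006,.008),(-.035,-.006,.008),(-.035,.006,.028),(-.035,-.006,.028)]
uv=un([(302,668),(412,645),(266,458),(312,450),(258,405),(316,392)],200,183,14)
q0=[.5348,.0822,.1034,-.222,0,0]
for fr in ([0,1,3],[0,1],[0,1,3,4]):
    q,r=run(L,uv,q0,fr);print(fr,q.round(4),(r*14).round(0).tolist())
plan([.5357,.083,.066],1.349,3)
```

```text
[0, 1, 3] [ 0.5373  0.0817  0.1034 -0.2309  0.      0.    ] [[-3.0, -3.0], [2.0, -5.0], [-4.0, 10.0], [6.0, 6.0], [1.0, -4.0], [-1.0, -2.0]]
[0, 1] [ 0.5374  0.0822  0.1034 -0.222   0.      0.    ] [[-2.0, -3.0], [3.0, -5.0], [-5.0, 10.0], [5.0, 6.0], [-0.0, -3.0], [-2.0, -2.0]]
[0, 1, 3, 4] [ 0.5419  0.0803  0.1034 -0.2209 -0.0774  0.    ] [[-2.0, 3.0], [2.0, 1.0], [-5.0, 4.0], [4.0, -0.0], [1.0, -4.0], [-1.0, -3.0]]
pos [0.5349 0.0821 0.1068] head 1.3485 tilt [-4.e-04 -4.e-04 -1.e+00] dist [ 0.0008  0.0009 -0.0408] dhead 0.0005
[0.0009, 0.0005, 0.034] [0, 0, np.float64(-0.0022)]
[0.0009, 0.0005, 0.034] [0, 0, np.float64(-0.0022)]
[0.0009, 0.0005, 0.034] [0, 0, np.float64(-0.0022)]
```

send_rows(
  delta_pos=[
    [0.001, 0.0005, 0.034],
    [0.001, 0.0005, 0.034],
    [0.001, 0.0005, 0.034],
    [0, 0, 0],
    [0, 0, 0],
  ],
  angular=[
    [0, 0, 0],
    [0, 0, 0],
    [0, 0, 0],
    [0, 0, 0],
    [0, 0, 0],
  ],
)

```text
clock: 9.17
position: [0.5353, 0.0833, 0.0656]
ee_rot: [-0.001, 0.781, 0.624, -0.001]
contact_force: [-0.6, 1.2, -2.8]
width: 0.0101
```

Run:
```python
from h import *
im=manip.get_image('scene');cv2.imwrite('pics/s10.png',im)
p,R,a=pose();print(p,a,manip.get_state()['contact_force'])
im=cv2.convertScaleAbs(im,alpha=.8,beta=0)
w=(200,190,245,255)
crop(im,*w,9,'pics/s10d.png')
o=boxes(im,'scene',BB,[p[0],p[1],a-np.pi/2],p[2]-.0034,w,9,None)
boxes(o,'scene',RB,[.5225,.0245,-.222],0,w,9,'pics/o10.png',(255,255,0))
```

```text
[0.53618876 0.0834811  0.06635703] 1.3487168817510249 [-0.38765447 -1.03320241 -2.08231467]
```

View pics/s10d.png

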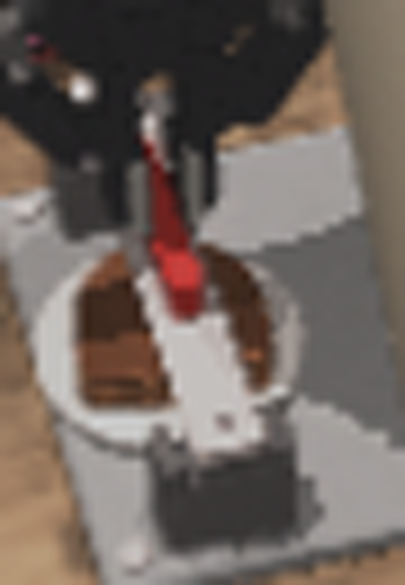

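View pics/o10.png

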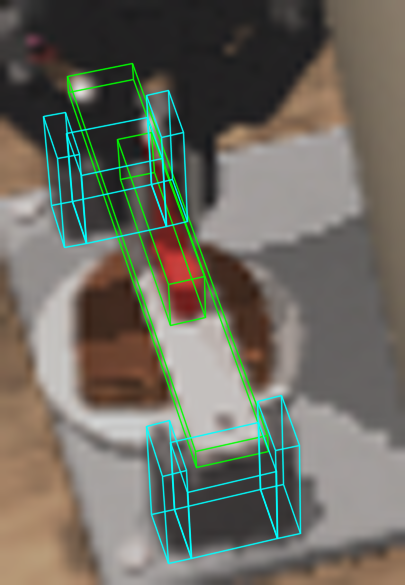

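Run:
```python
from h import *
im=cv2.imread('pics/s10.png')
im=cv2.convertScaleAbs(im,alpha=.75,beta=0)
crop(im,212,215,237,253,20,'pics/s10e.png')
p=[0.53618876,0.0834811,0.06635703];a=1.3487
L=[(-.09,.012,.008),(-.09,-.012,.008),(-.09,.012,0),(-.09,-.012,0),(-.035,.006,.008),(-.035,-.006,.008),(-.035,.006,.028),(-.035,-.006,.028)]
print(((proj('scene',PL(L,[p[0],p[1],a-np.pi/2],p[2]-.0034))-[212,215]+.5)*20-.5).round(0).tolist())
```

```text
[[194.0, 504.0], [354.0, 467.0], [196.0, 539.0], [355.0, 503.0], [139.0, 222.0], [217.0, 205.0], [135.0, 132.0], [213.0, 115.0]]
```

View pics/s10e.png

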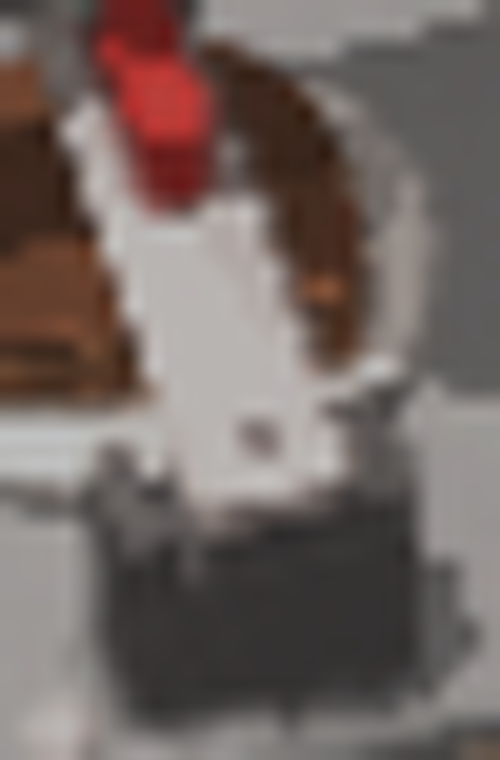

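send_rows(
  delta_pos=[
    [-0.001, 0, 0.01],
    [0, 0, 0.01],
    [0, 0, 0.009],
    [0, 0, 0.006],
    [0, 0, 0],
  ],
  angular=[
    [0, 0, 0],
    [0, 0, 0],
    [0, 0, 0],
    [0, 0, 0],
    [0, 0, 0],
  ],
)

```text
clock: 9.63
position: [0.5354, 0.0837, 0.0515]
ee_rot: [-0.0, 0.781, 0.625, -0.0]
contact_force: [0.1, 0.1, -2.2]
width: 0.0105
```

Run:
```python
from h import *
im=manip.get_image('scene');cv2.imwrite('pics/s11.png',im)
p,R,a=pose();print(p,a,R[:,2],manip.get_state()['contact_force'],manip.get_state()['width'])
im=cv2.convertScaleAbs(im,alpha=.75,beta=0)
crop(im,195,190,245,255,10,'pics/s11e.png')
```

```text
[0.53557401 0.08369851 0.05177362] 1.349675721950128 [-7.13336402e-04 -1.09527244e-04 -9.99999740e-01] [-0.20988095 -0.3494808  -2.37998966] 0.010420748507385863
```

View pics/s11e.png

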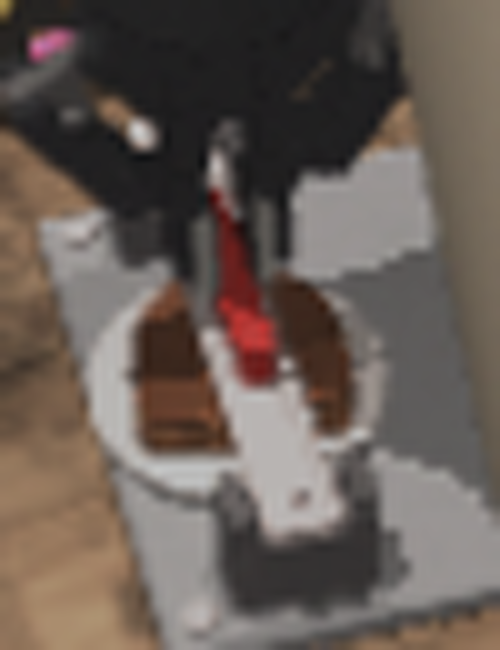

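send_rows(
  delta_pos=[
    [0, 0, 0.004],
    [0, 0, 0.002],
    [0, 0, 0],
    [0, 0, 0],
  ],
  angular=[
    [0, 0, 0],
    [0, 0, 0],
    [0, 0, 0],
    [0, 0, 0],
  ],
)

```text
clock: 10.02
position: [0.5362, 0.0838, 0.0503]
ee_rot: [0.0, 0.781, 0.625, 0.0]
contact_force: [-1.0, -0.3, 3.0]
width: 0.0107
```

send_rows(
  delta_pos=[
    [0, 0, 0],
    [0, 0, 0],
    [0, 0, 0],
    [0, 0, 0],
  ],
  angular=[
    [0, 0, 0],
    [0, 0, 0],
    [0, 0, 0],
    [0, 0, 0],
  ],
  hand=36,
)

```text
clock: 10.35
position: [0.536, 0.0837, 0.0496]
ee_rot: [0.0, 0.781, 0.625, 0.0]
contact_force: [-0.3, -0.8, 0.6]
width: 0.036
```

send_rows(
  delta_pos=[
    [0, 0, -0.02],
    [0, 0, -0.04],
    [0, 0, -0.06],
    [0, 0, -0.06],
    [0, 0, -0.04],
  ],
  angular=[
    [0, 0, 0],
    [0, 0, 0],
    [0, 0, 0],
    [0, 0, 0],
    [0, 0, 0],
  ],
)

```text
clock: 10.77
position: [0.5369, 0.0837, 0.1404]
ee_rot: [0.001, 0.781, 0.625, 0.001]
contact_force: [0.4, -0.0, -0.5]
width: 0.036
```

Run:
```python
from h import *
im=manip.get_image('scene');cv2.imwrite('pics/s12.png',im)
t=manip.get_image('top');cv2.imwrite('pics/t12.png',t)
p,R,a=pose();print(p,a,manip.get_state()['contact_force'],manip.get_state()['width'],manip.get_state()['clock'])
im=cv2.convertScaleAbs(im,alpha=.75,beta=0)
w=(195,180,275,255);crop(im,*w,8,'pics/s12e.png')
q=[.5225,.0245,-.222]
o=boxes(im,'scene',[(a,b,c+.06,d+.06,e+.047,f+.047) for a,b,c,d,e,f in BB],q,0,w,8,None)
boxes(o,'scene',RB,q,0,w,8,'pics/o12.png',(255,255,0))
crop(t,180,155,280,245,8,'pics/t12e.png')
```

```text
[0.5384347  0.08375272 0.14130381] 1.3496368201743225 [0.392776   0.36300601 0.8794329 ] 0.035943286124281944 10.8667
```

View pics/s12e.png

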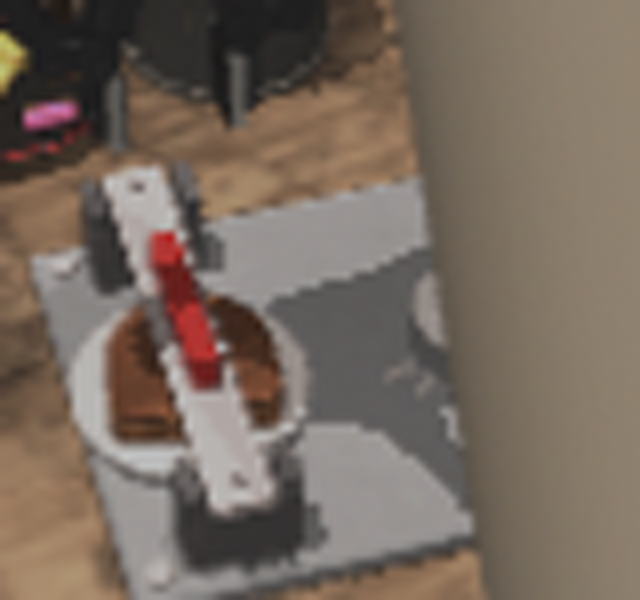

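View pics/o12.png

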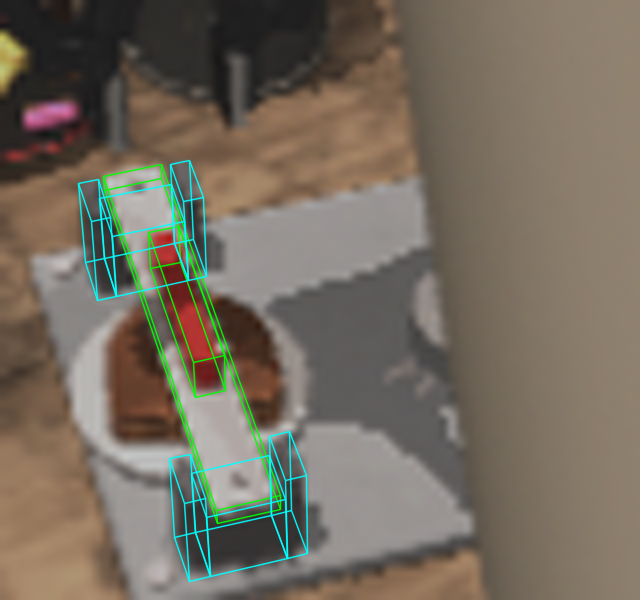

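View pics/t12e.png

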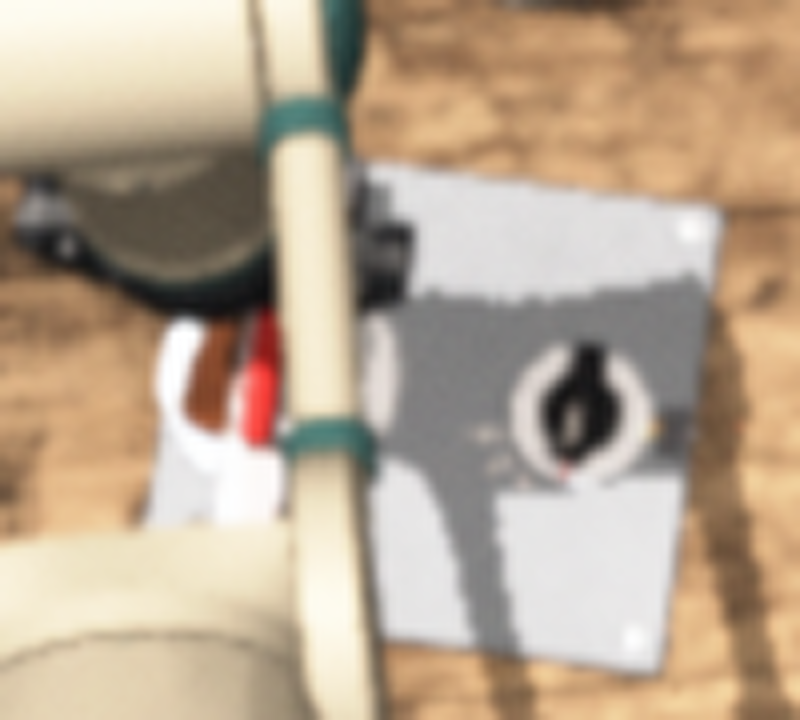

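Run:
```python
from h import *
a=unproj('top',un([(511,266),(488,374)],190,165,8),.065);print(a, np.arctan2(*(a[0]-a[1])[[1,0]]),np.linalg.norm(a[0]-a[1]))
q=[.5225,.0245,-.222]
k=[.5093,-.034]
def ov(img,cam,th,w,s,f):
    o=boxes(cv2.imread(img),cam,[(-.022,.022,-.007,.007,.036,.069)],[*k,-.222-th],0,w,s,None)
    for r,z in((.017,.036),):
        c=[(k[0]+r*np.cos(t),k[1]+r*np.sin(t),z) for t in np.linspace(0,6.28,40)]
        for u in (proj(cam,c)-w[:2]+.5)*s-.5: cv2.circle(o,tuple(int(v) for v in u),1,(255,0,255),-1)
    cv2.imwrite(f,o)
for th in (0.1,):
    ov('pics/top0.png','top',th,(235,190,270,220),18,'pics/k_t.png')
    ov('pics/scene0.png','scene',th,(240,200,272,230),18,'pics/k_s.png')
```

```text
[[ 0.52989902 -0.03988991  0.065     ]
 [ 0.48874218 -0.02758862  0.065     ]] -0.29043642268053493 0.04295587588343311
```

View pics/k_t.png

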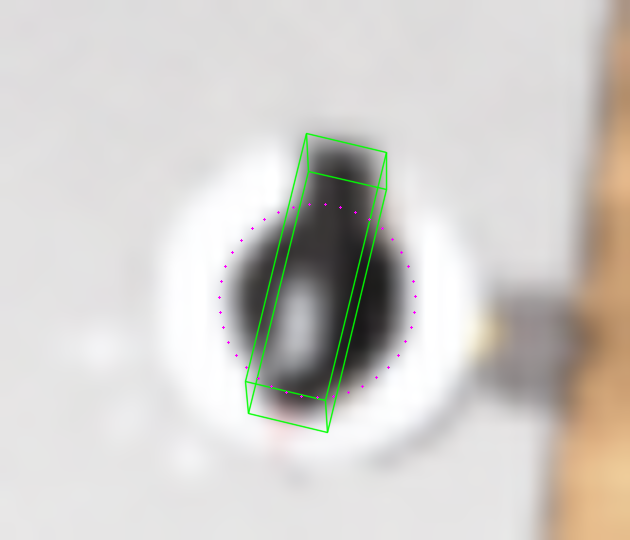

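View pics/k_s.png

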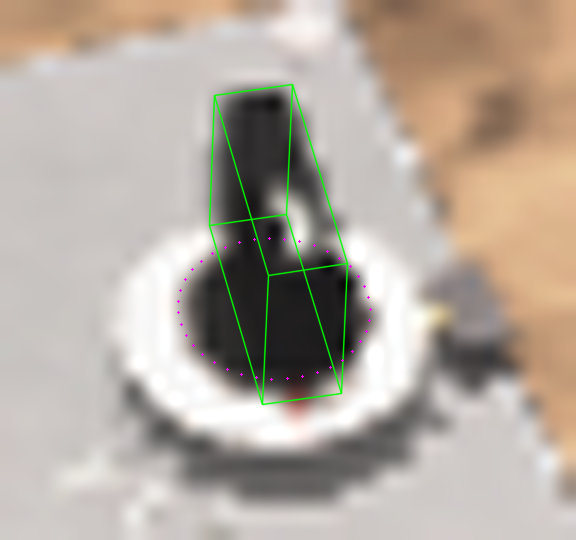

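Run:
```python
from h import *
plan([.5093,-.034,.11],1.265,6)
```

```text
pos [0.5384 0.0838 0.1413] head 1.3496 tilt [ 7.5e-03  1.0e-04 -1.0e+00] dist [-0.0291 -0.1178 -0.0313] dhead -0.0846
[-0.0505, -0.0011, 0.013] [0, 0, np.float64(0.1763)]
[-0.0505, -0.0004, 0.013] [0, 0, np.float64(0.1763)]
[-0.0505, 0.0003, 0.013] [0, 0, np.float64(0.1763)]
[-0.0505, 0.0011, 0.013] [0, 0, np.float64(0.1763)]
[-0.0505, 0.0018, 0.013] [0, 0, np.float64(0.1763)]
[-0.0505, 0.0025, 0.013] [0, 0, np.float64(0.1763)]
```

send_rows(
  delta_pos=[
    [-0.05, -0.001, 0],
    [-0.05, -0.0005, 0],
    [-0.05, 0, 0],
    [-0.05, 0.001, 0.01],
    [-0.05, 0.002, 0.02],
  ],
  angular=[
    [0, 0, 0.18],
    [0, 0, 0.18],
    [0, 0, 0.18],
    [0, 0, 0.18],
    [0, 0, 0.18],
  ],
)

```text
clock: 11.28
position: [0.5115, -0.0142, 0.1256]
ee_rot: [0.0, 0.803, 0.596, 0.0]
contact_force: [0.4, -0.5, 1.2]
width: 0.036
```

send_rows(
  delta_pos=[
    [-0.05, 0.0025, 0.03],
    [0, 0, 0],
    [0, 0, 0],
    [0, 0, 0],
  ],
  angular=[
    [0, 0, 0.18],
    [0, 0, 0],
    [0, 0, 0],
    [0, 0, 0],
  ],
)

```text
clock: 11.62
position: [0.507, -0.0324, 0.1135]
ee_rot: [-0.0, 0.807, 0.59, 0.0]
contact_force: [-0.4, -0.4, 0.5]
width: 0.0363
```

Run:
```python
from h import *
plan([.5093,-.034,.07],1.265,2)
```

```text
pos [ 0.507  -0.0324  0.1135] head 1.2629 tilt [-2.e-04  7.e-04 -1.e+00] dist [ 0.0023 -0.0016 -0.0435] dhead 0.0021
[-0.001, 0.0034, 0.0544] [0, 0, np.float64(-0.0133)]
[-0.001, 0.0034, 0.0544] [0, 0, np.float64(-0.0133)]
```

send_rows(
  delta_pos=[
    [-0.001, 0.0035, 0.045],
    [-0.001, 0.0035, 0.045],
    [0, 0, 0],
    [0, 0, 0],
  ],
  angular=[
    [0, 0, 0],
    [0, 0, 0],
    [0, 0, 0],
    [0, 0, 0],
  ],
)

```text
clock: 11.95
position: [0.5091, -0.0334, 0.0775]
ee_rot: [-0.001, 0.807, 0.591, -0.0]
contact_force: [0.1, -0.3, 0.7]
width: 0.0358
```

Run:
```python
from h import *
im=manip.get_image('scene');cv2.imwrite('pics/s13.png',im);crop(im,200,160,290,250,7,'pics/s13e.png')
t=manip.get_image('top');cv2.imwrite('pics/t13.png',t);crop(t,180,130,290,250,6,'pics/t13e.png')
p,R,a=pose();print(p,a)
```

```text
[ 0.51023398 -0.03395718  0.0786548 ] 1.264102264775475
```

View pics/s13e.png

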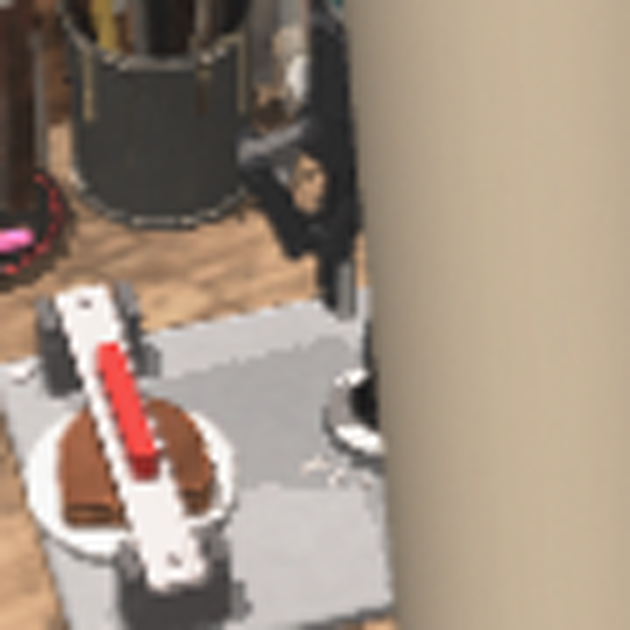

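View pics/t13e.png

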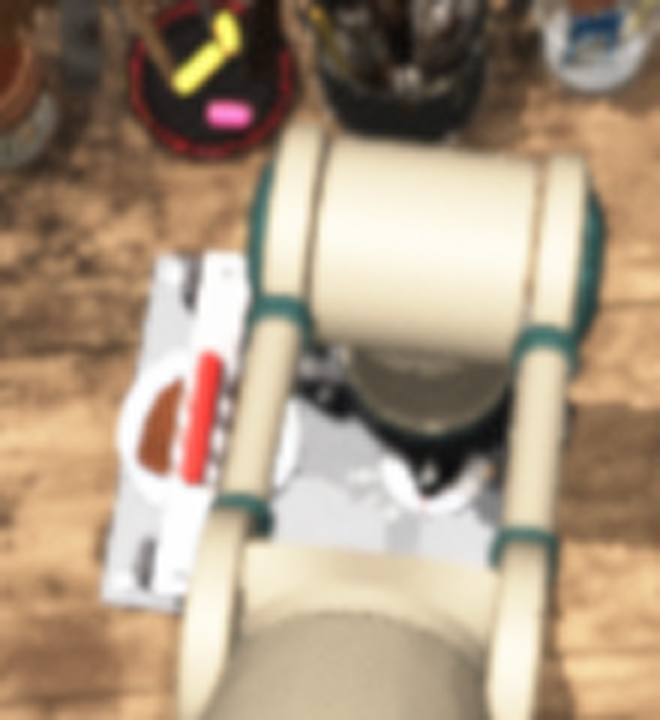

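Run:
```python
from h import *
h=1.264
for k in(.018,.022):
  for z in (.07,.08,.09,.1): print(k,z,((proj('scene',[[.5097+k*np.cos(h),-.034+k*np.sin(h),z]])[0]-[200,160]+.5)*7-.5).round(0))
plan([.5093,-.034,.05],1.265,1)
```

```text
0.018 0.07 [349. 353.]
0.018 0.08 [349. 337.]
0.018 0.09 [350. 321.]
0.018 0.1 [350. 305.]
0.022 0.07 [340. 354.]
0.022 0.08 [340. 338.]
0.022 0.09 [341. 322.]
0.022 0.1 [341. 306.]
pos [ 0.5102 -0.034   0.0787] head 1.2641 tilt [ 1.7e-03 -2.0e-04 -1.0e+00] dist [-0.0009 -0.     -0.0287] dhead 0.0009
[-0.0008, -0.0022, 0.0716] [0, 0, np.float64(-0.0112)]
```

send_rows(
  delta_pos=[
    [0, 0, 0.03],
    [0, 0, 0.03],
    [0, 0, 0.03],
    [0, 0, 0.018],
    [0, 0, 0],
  ],
  angular=[
    [0, 0, 0],
    [0, 0, 0],
    [0, 0, 0],
    [0, 0, 0],
    [0, 0, 0],
  ],
)

```text
clock: 12.47
position: [0.5089, -0.0341, 0.0341]
ee_rot: [-0.0, 0.807, 0.591, -0.0]
contact_force: [-0.5, -0.3, -0.7]
width: 0.0362
```

send_rows(
  delta_pos=[
    [0, 0, 0],
    [0, 0, 0],
    [0, 0, 0],
    [0, 0, 0],
    [0, 0, 0],
  ],
  angular=[
    [0, 0, 0],
    [0, 0, 0],
    [0, 0, 0],
    [0, 0, 0],
    [0, 0, 0],
  ],
  hand=0,
  squeeze=30,
)

```text
clock: 12.88
position: [0.5102, -0.0345, 0.0354]
ee_rot: [0.001, 0.807, 0.59, 0.001]
contact_force: [-0.7, 1.3, 4.7]
width: 0.013
```

Run:
```python
from h import *
t=manip.get_image('top');cv2.imwrite('pics/t14.png',t);crop(t,180,150,290,250,7,'pics/t14e.png')
p,R,a=pose();print(p,a,R[:,2],manip.get_state()['contact_force'],manip.get_state()['moment'],manip.get_state()['qpos'])
```

```text
[ 0.51015845 -0.03444373  0.03540849] 1.2631274982410268 [ 2.05000154e-03 -2.16393504e-04 -9.99997875e-01] [0.05439388 1.38890728 6.47094858] [ 0.21265116  0.02075814 -0.01119396] [-2.03714532e-01  3.46940920e-01  1.89670717e+00  2.59762011e-04
  8.95893185e-01 -1.46700371e+00]
```

View pics/t14e.png

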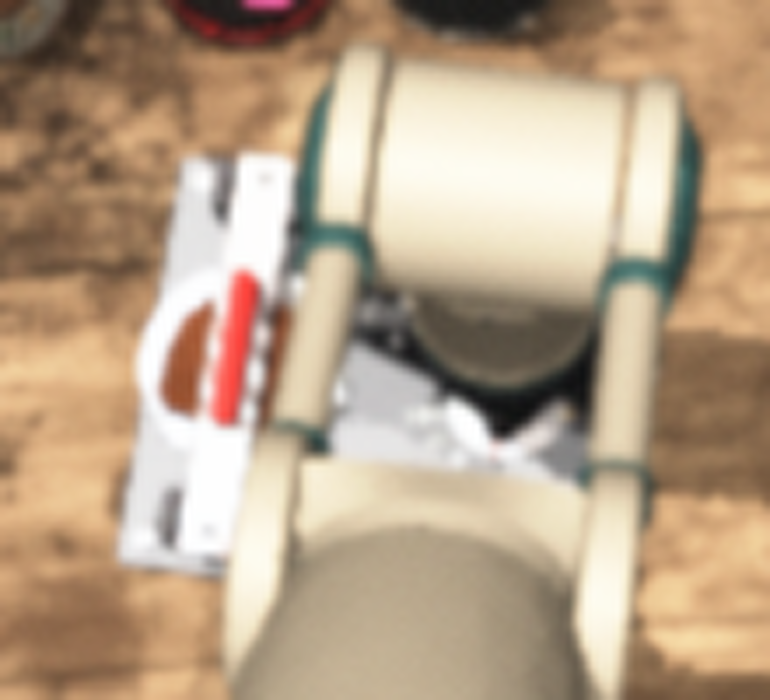

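send_rows(
  delta_pos=[
    [0, 0, -0.008],
    [0, 0, 0],
    [0, 0, 0],
  ],
  angular=[
    [0, 0, 0],
    [0, 0, 0],
    [0, 0, 0],
  ],
  squeeze=50,
)

```text
clock: 13.18
position: [0.5099, -0.0344, 0.0357]
ee_rot: [0.0, 0.807, 0.59, 0.0]
contact_force: [4.8, 0.3, -15.7]
width: 0.0126
```

send_rows(
  delta_pos=[
    [0, 0, 0],
    [0, 0, 0],
    [0, 0, 0],
    [0, 0, 0],
    [0, 0, 0],
  ],
  angular=[
    [0, 0, 0.5],
    [0, 0, 0.5],
    [0, 0, 0.5],
    [0, 0, 0.5],
    [0, 0, 0],
  ],
)

```text
clock: 13.6
position: [0.5099, -0.0346, 0.0357]
ee_rot: [0.0, 0.852, 0.523, 0.0]
contact_force: [5.4, -0.6, -15.7]
width: 0.0127
```

```bash
cat > st.py <<'E'
from h import *
p,R,a=pose();s=manip.get_state();print(p.round(4),'head',a.round(4),'knob~',round(1.349-a,3),R[:,2].round(4),s['contact_force'].round(1),s['moment'].round(3),round(s['width'],4),s['clock'])
E
python3 st.py
```

```text
[ 0.5099 -0.0346  0.0357] head 1.1016 knob~ 0.247 [ 3.e-04 -0.e+00 -1.e+00] [  5.4  -0.6 -15.7] [-0.035 -0.923  0.003] 0.0127 13.6
```

send_rows(
  delta_pos=[
    [0, 0, 0.005],
    [0, 0, 0],
    [0, 0, 0],
    [0, 0, 0],
    [0, 0, 0],
  ],
  angular=[
    [0, 0, 0.5],
    [0, 0, 0.5],
    [0, 0, 0.5],
    [0, 0, 0.5],
    [0, 0, 0.5],
  ],
)

```text
clock: 14.02
position: [0.5099, -0.0347, 0.0356]
ee_rot: [0.0, 0.9, 0.436, 0.0]
contact_force: [1.0, -0.4, -1.2]
width: 0.0124
```

```bash
python3 st.py
```

```text
[ 0.5099 -0.0347  0.0356] head 0.9014 knob~ 0.448 [ 1.e-03 -6.e-04 -1.e+00] [ 1.  -0.4 -1.2] [-0.02  -0.259  0.007] 0.0124 14.0167
```

Passing the first crest; go to 0.60.

send_rows(
  delta_pos=[
    [0, 0, 0],
    [0, 0, 0],
    [0, 0, 0],
    [0, 0, 0],
    [0, 0, 0],
  ],
  angular=[
    [0, 0, 0.5],
    [0, 0, 0.5],
    [0, 0, 0.5],
    [0, 0, 0.4],
    [0, 0, 0],
  ],
)

```text
clock: 14.43
position: [0.5097, -0.0349, 0.0356]
ee_rot: [0.001, 0.93, 0.367, 0.0]
contact_force: [2.0, -1.3, -3.3]
width: 0.0121
```

```bash
python3 st.py
```

```text
[ 0.5097 -0.0349  0.0356] head 0.7508 knob~ 0.598 [ 8.e-04 -8.e-04 -1.e+00] [ 2.  -1.3 -3.3] [-0.204 -0.272 -0.001] 0.0121 14.4333
```

send_rows(
  delta_pos=[
    [0, 0, 0],
    [0, 0, 0],
    [0, 0, 0],
    [0, 0, 0],
    [0, 0, 0],
  ],
  angular=[
    [0, 0, 0.5],
    [0, 0, 0.5],
    [0, 0, 0.5],
    [0, 0, 0.5],
    [0, 0, 0.5],
  ],
)

```text
clock: 14.85
position: [0.5096, -0.035, 0.0356]
ee_rot: [0.001, 0.962, 0.272, 0.0]
contact_force: [1.2, -1.8, -2.0]
width: 0.0126
```

```bash
python3 st.py
```

```text
[ 0.5096 -0.035   0.0356] head 0.5506 knob~ 0.798 [ 4.0e-04 -1.1e-03 -1.0e+00] [ 1.2 -1.8 -2. ] [-0.286 -0.237 -0.044] 0.0126 14.85
```

send_rows(
  delta_pos=[
    [0, 0, 0],
    [0, 0, 0],
    [0, 0, 0],
    [0, 0, 0],
    [0, 0, 0],
  ],
  angular=[
    [0, 0, 0.5],
    [0, 0, 0.5],
    [0, 0, 0.5],
    [0, 0, 0.4],
    [0, 0, 0],
  ],
)

```text
clock: 15.27
position: [0.5094, -0.0351, 0.0356]
ee_rot: [0.001, 0.98, 0.199, -0.0]
contact_force: [0.9, -3.1, -1.5]
width: 0.012
```

```bash
python3 st.py
python3 - <<'E'
from h import *
t=manip.get_image('top');crop(t,180,150,290,250,7,'pics/t15e.png')
s=manip.get_image('scene');crop(s,190,180,290,260,8,'pics/s15e.png')
E
```

```text
[ 0.5094 -0.0351  0.0356] head 0.3999 knob~ 0.949 [ 1.0e-04 -1.2e-03 -1.0e+00] [ 0.9 -3.1 -1.5] [-0.384 -0.206 -0.032] 0.012 15.2667
```

View pics/t15e.png

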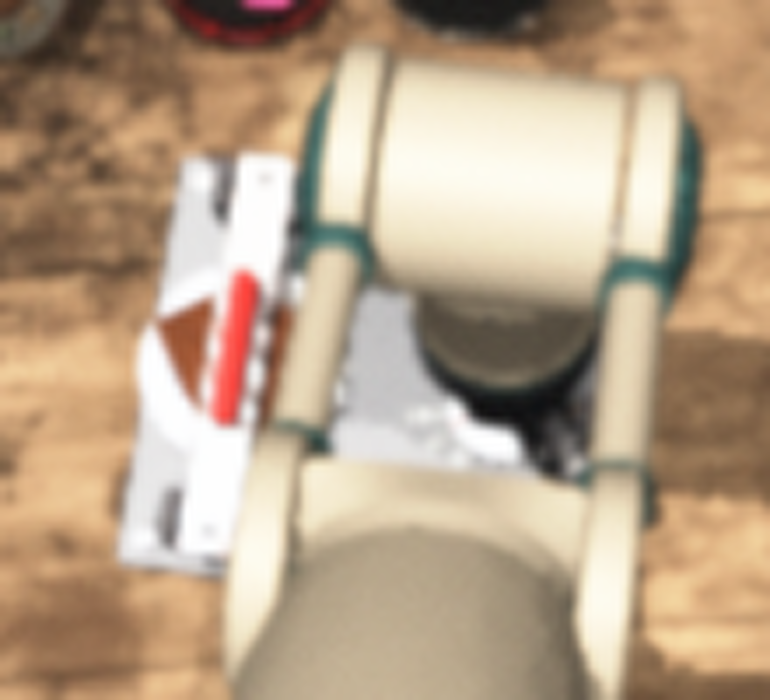

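View pics/s15e.png

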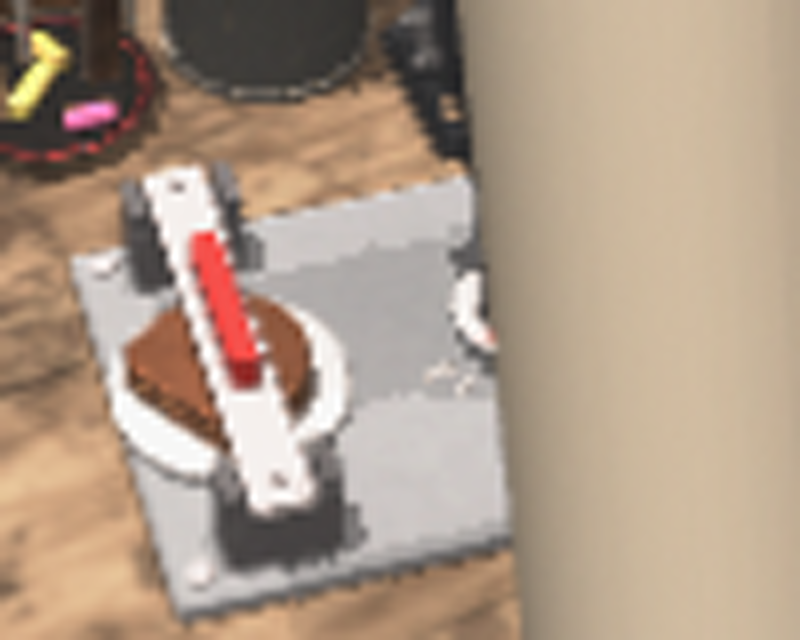

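send_rows(
  delta_pos=[
    [-0.0005, 0.001, 0],
    [0, 0, 0],
    [0, 0, 0],
    [0, 0, 0],
    [0, 0, 0],
  ],
  angular=[
    [0, 0, 0.5],
    [0, 0, 0.5],
    [0, 0, 0.5],
    [0, 0, 0.5],
    [0, 0, 0.5],
  ],
)

```text
clock: 15.78
position: [0.5091, -0.0351, 0.0356]
ee_rot: [0.0, 0.995, 0.099, -0.0]
contact_force: [0.5, -1.1, -2.0]
width: 0.0123
```

```bash
python3 st.py
```

```text
[ 0.5091 -0.0351  0.0356] head 0.1987 knob~ 1.15 [-3.e-04 -5.e-04 -1.e+00] [ 0.5 -1.1 -2. ] [-0.364 -0.117  0.05 ] 0.0123 15.7833
```

send_rows(
  delta_pos=[
    [0, 0, 0],
    [0, 0, 0],
    [0, 0, 0],
    [0, 0, 0],
    [0, 0, 0],
  ],
  angular=[
    [0, 0, 0.5],
    [0, 0, 0.5],
    [0, 0, 0.5],
    [0, 0, 0.37],
    [0, 0, 0],
  ],
)

```text
clock: 16.2
position: [0.509, -0.0352, 0.0356]
ee_rot: [0.0, 1.0, 0.025, -0.0]
contact_force: [0.2, -2.6, -1.7]
width: 0.0125
```

```bash
python3 st.py
python3 - <<'E'
from h import *
t=manip.get_image('top');crop(t,180,150,290,250,7,'pics/t16e.png')
s=manip.get_image('scene');cv2.imwrite('pics/s16.png',s);crop(s,190,180,290,260,8,'pics/s16e.png')
E
```

```text
[ 0.509  -0.0352  0.0356] head 0.0504 knob~ 1.299 [-6.e-04 -6.e-04 -1.e+00] [ 0.2 -2.6 -1.7] [-0.422 -0.057  0.005] 0.0125 16.2
```

View pics/t16e.png

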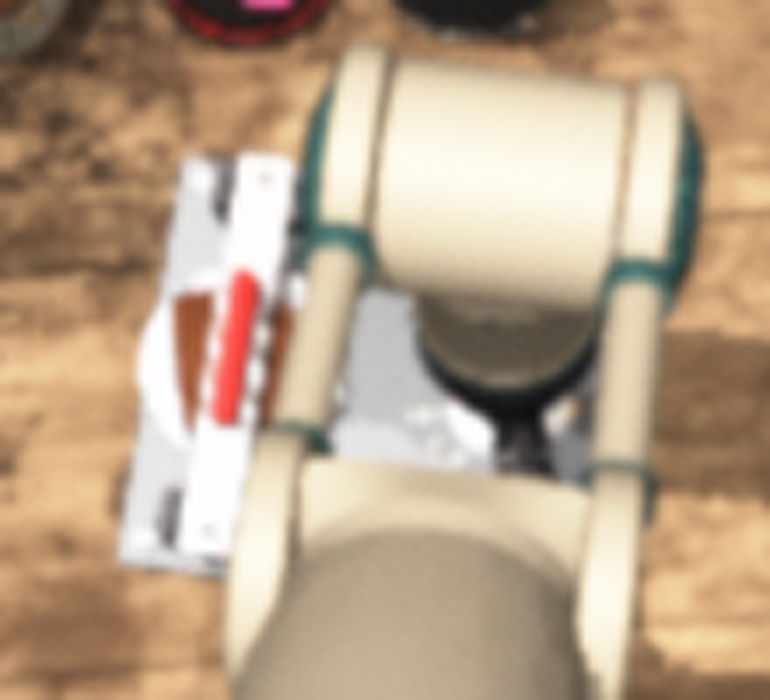

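View pics/s16e.png

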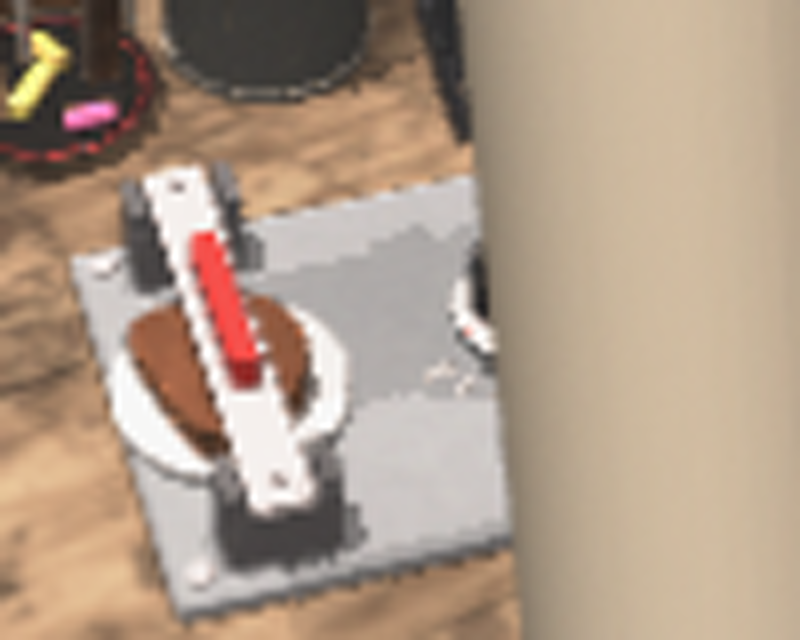

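Run:
```python
from h import *
s=cv2.imread('pics/s16.png')
# red dot centroid
def dot(im,x0,y0,x1,y1):
    c=im[y0:y1,x0:x1].astype(float);w=np.clip(c[...,2]-(c[...,0]+c[...,1])/2-15,0,None);Y,X=np.mgrid[y0:y1,x0:x1];return np.array([(w*X).sum()/w.sum(),(w*Y).sum()/w.sum()]),w.max()
print(dot(s,244,217,253,226),dot(cv2.imread('pics/scene0.png'),252,218,262,226),dot(cv2.imread('pics/top0.png'),247,210,255,216))
k=np.array([.5093,-.034])
for n,im,w in (('scene','s16',(244,217,253,226)),('scene','scene0',(252,218,262,226)),('top','top0',(247,210,255,216))):
    u,_=dot(cv2.imread(f'pics/{im}.png'),*w)
    for z in (.02,.026,.03,.036):
        P=unproj(n,u,z)[0,:2]-k; print(im,z,np.hypot(*P).round(4), 'knob', round(((-.222-(np.arctan2(P[1],P[0])+np.pi))+np.pi)%(2*np.pi)-np.pi,3))
```

```text
(array([250.30434783, 220.53985507]), np.float64(48.5)) (array([256.06711409, 222.02013423]), np.float64(47.5)) (array([250., 213.]), np.float64(5.0))
s16 0.02 0.0141 knob 1.711
s16 0.026 0.016 knob 1.368
s16 0.03 0.0182 knob 1.194
s16 0.036 0.0221 knob 1.005
scene0 0.02 0.0096 knob -0.185
scene0 0.026 0.0145 knob 0.009
scene0 0.03 0.018 knob 0.077
scene0 0.036 0.0233 knob 0.141
top0 0.02 0.02 knob 0.214
top0 0.026 0.0209 knob 0.195
top0 0.03 0.0215 knob 0.183
top0 0.036 0.0224 knob 0.166
```

send_rows(
  delta_pos=[
    [0, 0, 0],
    [0, 0, 0],
    [0, 0, 0],
    [0, 0, 0],
    [0, 0, 0],
  ],
  angular=[
    [0, 0, 0],
    [0, 0, 0],
    [0, 0, 0],
    [0, 0, 0],
    [0, 0, 0],
  ],
)

```text
clock: 16.72
position: [0.509, -0.0351, 0.0356]
ee_rot: [0.0, 1.0, 0.025, -0.0]
contact_force: [0.1, -4.7, -2.1]
width: 0.0124
```

```bash
python3 st.py; python3 -c "
from rig import manip
print(manip.sign_off())"
```

```text
[ 0.509  -0.0351  0.0356] head 0.0501 knob~ 1.299 [-5.e-04 -5.e-04 -1.e+00] [ 0.1 -4.7 -2.1] [-0.707  0.045 -0.032] 0.0124 16.7167
the job is handed in; nothing more can be done
None
```

I laid the guide bar in both rests and let go of it. I then turned the knob clockwise by its handle through the first and second stops to the third, and handed the job in at 16.7 s still gripping it there. `sign_off` reported no verdict.

**Bar:** In the last pictures it lies centred between the cheeks of both rests. It matches its predicted outline to about 2 mm, and it looks unchanged after the turn.

**Knob:** Jaw heading against the fitted jig angle puts it at 1.299 rad (third stop 1.30), held at 12.4 mm opening with the grip set to 50 N. I never got a direct reading of the joint.
- **Camera cross-checks:** These are coarser, because the arm partly hides the knob. The leather's straight edge gives about 1.2 rad, and the red pointer dot gives about 1.2 to 1.37 depending on its assumed height. Both rule out the neighbouring stops.

**Checks that disagreed:**
- **Tool height:** The cameras put the fingertips about 25–30 mm higher than the reported tool height, and a first test close above the rail shut on nothing. I set the grasp heights from the pictures and by contact.
- **Knob handle:** The first close seems to have touched the disc. Easing up then pulled on the handle with about 16 N, which I relieved early in the turn, before the first click. A sideways force of about 5 N remained at the end.

I saw no sign that any other item on the bench moved, but I did not measure their positions again.

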